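Load the bench tumbler and re-arm it

ROBOT

A 6-joint arm with a two-finger parallel gripper is mounted at the origin on the work surface. World frame = base frame: x ahead of the robot, y to its left, z up, the work surface at z = 0. Lengths are in m, angles in degrees, forces in N, time in s.
With the tool pointing down it reaches from about 0.375 to 0.9 m from the base axis. Payload 3.1 kg.
Tool frame: the origin (TCP) lies at the very end of the fingers, on their centre line; the grasp point (between the pads) lies 19 mm behind it; z points along the fingers, y is the line along which they close (so a half turn about z gives the same grasp; the last joint's range is limited). The gripper opens to 87 mm and grips with 3 to 60 N. Pads are 19 mm wide; open, the fingers measure 117 mm over their backs; the gripper's body (75 mm by 190 mm) begins 51 mm behind the grasp point.
Start: joints at [65.231, 30.224, 82.088, -0, 67.689, -10.227], TCP at [0.157, 0.605, 0.194] pointing down, gripper open.
Joint ranges: [-176.69, 176.69], [-43.24, 126.21], [12.49, 139.97], [-82, 262], [0, 151.66], [-163.58, 163.58]. Speed limits (degrees/s): [159.86, 159.86, 180, 180, 180, 180].

INTERFACE

Orientations are given as a 3x3 rotation matrix whose columns are the frame's x, y, z axes.
In Python, from rig import readout, viewer, ticket gives the robot as it stands.
- The arm moves only by the tool send_rows, never from a script. Its argument "moves" is a list of rows, each a list of 6 numbers: the shift along the tool's x, y, z in units of 250 mm (1.0 is 250 mm), then the turn, a rotation vector about the tool's x, y, z in units of 90 degrees (1.0 is 90 degrees). A call has 1 to 12 rows; each row is the pose to reach, as a shift and turn from the pose commanded when the call began, along the tool's axes at that moment; what a row does not reach only later rows make up. A row lasts 1/10 s, in which the tool goes at most 50 mm and 8.59 degrees, less where a joint would pass 70% of its speed; a pose out of reach is approached as far as the arm can. A call with a number of a shift or a turn outside -1 to 1 is refused whole. A call with a gripper value outside its range is refused whole. "grip" is the opening, from 0 (shut) to 1 (fully open), set as the call begins (left out, the last holds). The fingers move at their own pace and stop on an object; the grip force is fixed at half the most. Time passes only in rows, so rows that repeat a pose let the fingers close. It gives the time, the measured TCP pose, the force, the opening and the grip force at its end, in the units of the state.
- readout.read_state(): the state, without advancing time (a new reading comes with each control period).
- viewer.capture(name): name is "side" or "top"; returns (picture, depth): 400x640x3 uint8, red, green, blue; 400x640 float32, m along the optical axis (not along the pixel's ray), 0 where there is no reading.
- viewer.camera_info(name): a dict with "fx", "fy", "cx", "cy" (pixels), "R" (3x3) and "t" (3): a world point X has camera coordinates R X + t. Camera axes: x right, y down, z forward; pixel columns grow to the right and rows downward; lengths in m; the calibration is good to about 2 mm. A picture is of the moment at which its call begins. camera_info takes no time and is no camera call.
- ticket.hand_in(): hands the job in; it is judged then, once.
The state is a dict: "time_s": time; "joint_positions": joint angles; "qvel": joint speeds; "tau": joint torques, N m; "position": TCP position; "tcp_rot": TCP orientation; "force": force on the tool from outside, world axes, zero at the start; "moment": the same for the moment, N m; "opening": opening from 0.0 (shut) to 1.0 (fully open); "grasp_force": force on a finger pad.
Only numpy, scipy, OpenCV 4.12 (cv2) and the standard library are available. Lean on these libraries where they do the work, as an engineer would, in place of code of your own. Each camera call takes 0.05 s, during which the arm holds its last target. There are 200 camera calls.

TASK

Stop the tumbler by pressing its red mushroom button fully down (it springs back) while the bowl is still empty, then put every brass casting into the bowl and set the blue lid on the rim so that it sits fully home and level. Only then reset the machine by turning the mushroom head clockwise to its stop; let go of everything and leave the bottle, the tin and the hammer where they are.

Things in the scene. Friction and masses are not known exactly. Their poses are not given: they have to be found in the camera images.
- tumbler: Bench tumbler, fixed: round grey housing 176 mm across and 85 mm high with an open round white bowl on top (156 mm outside, 148 mm inside diameter, wall 4 mm); bowl rim 150 mm above the bench. Origin: centre of its underside, z up.
- bowl_floor (a point): Centre of the bowl's inner floor, 90 mm above the bench, 60 mm below the rim.
- bowl_rim (a point): Centre of the bowl's mouth, level with the top of the rim, 150 mm above the bench.
- lid: The tumbler's loose blue lid, 0.2 kg: disc 164 mm across, 5 mm thick, with a tapered plug below it (8 mm deep, 130 mm across at the bottom, 141 mm at the top) that drops into the bowl's mouth; white bar grip standing on the disc, 50 mm long (lid x), 18 mm wide (lid y), 30 mm high. Lies on the bench grip up. Origin: centre of the plug's underside, z up through the grip.
- lid_seat (a point): Point of the lid on its axis at the underside of the disc, 8 mm above the lid's origin; when the lid is seated it coincides with the centre of the rim.
- lid_grip (a point): Centre of the top of the lid's bar grip, 43 mm above the lid's origin (30 mm above the disc); axes as the lid's.
- stop_box: Yellow stop box fixed to the bench, 75 x 85 mm, 45 mm high, carrying the red mushroom stop button on its top. Origin: centre of its underside, z up.
- stop_top (a point): Centre of the top of the rib on the red mushroom head, 87 mm above the bench when not pressed. Head: 40 mm across, 10 mm thick; rib on it 36 mm long (this point's x), 13 mm wide (its y), 20 mm high, with a white mark at its -x end. The point moves down and turns with the head.
- stop_press (a joint): How far the mushroom head is pushed down: 0 up, 0.006 m fully down. Sprung (about 5 N fully down): it comes back up when let go; the machine stops at the press.
- stop_turn (a joint): Turn of the mushroom head, rad: grows clockwise seen from above, from 0 to the stop at 1.2 (reset). It stays where it is left; it starts at 0 to 0.25.
- mat: Green square cutting mat, 210 mm, 3 mm thick, fixed on the bench. Origin: centre of its underside.
- part0: Brass casting (furniture knob), 60 g, 24 mm high: square foot 24 x 24 mm, 7 mm thick, and a round head 24 mm across above it. Starts standing on the mat. Origin: centre of its foot's underside, z up through the head. May be absent.
- part1: Brass casting (furniture knob), 60 g, 24 mm high: square foot 24 x 24 mm, 7 mm thick, and a round head 24 mm across above it. Starts standing on the mat. Origin: centre of its foot's underside, z up through the head. May be absent.
- part2: Brass casting (furniture knob), 60 g, 24 mm high: square foot 24 x 24 mm, 7 mm thick, and a round head 24 mm across above it. Starts standing on the mat. Origin: centre of its foot's underside, z up through the head. May be absent.
- part3: Brass casting (furniture knob), 60 g, 24 mm high: square foot 24 x 24 mm, 7 mm thick, and a round head 24 mm across above it. Starts standing on the mat. Origin: centre of its foot's underside, z up through the head. May be absent.
- part4: Brass casting (furniture knob), 60 g, 24 mm high: square foot 24 x 24 mm, 7 mm thick, and a round head 24 mm across above it. Starts standing on the mat. Origin: centre of its foot's underside, z up through the head. May be absent.
- part5: Brass casting (furniture knob), 60 g, 24 mm high: square foot 24 x 24 mm, 7 mm thick, and a round head 24 mm across above it. Starts standing on the mat. Origin: centre of its foot's underside, z up through the head. May be absent.
- bottle: Bystander: amber bottle, 48 mm across, 90 mm high. Origin: centre of its underside.
- tin: Bystander: round red tin, 80 mm across, 45 mm high. Origin: centre of its underside.
- hammer: Bystander: hammer lying on the bench. Origin on its underside, x along the handle towards the head.

How it is judged:
By the outcome, as a careful person would: the job done as asked, in the order asked, and still so for the second after the job is handed in, with the robot touching nothing.
Of part0, part1, part2, part3, part4, part5 only 4 to 6 are there at a start; the rules pass over those that are not, and their reading is None.
At some moment in a run one of part0, part1, part2, part3, part4, part5, lid may be knocked a few centimetres aside while the robot is not near it.
Once in a run the grip may slacken for a moment while it holds something.
It also fails if it takes over 210 s, if anything falls off the work surface, if the arm or the gripper's body presses on something with over 40 N, if the wrist force passes 120 N, or if a joint passes its speed limit or range.

## Working session

There is one attempt and no reset: what is moved stays moved. The work goes in short steps, Python scripts to look and compute and a tool call to move; the robot and the scene stay as the last step left them, time stands still between calls to the robot, and variables do not carry over. Pictures are saved under pics/ and viewed, at most 14 in all, crops included, and the job is handed in when it is done.

Besides the shell and the picture viewer there is one more tool, called after "Request:" by a JSON object that holds its "api" and its "payload". send_rows: Moves the arm, as the interface text tells. Shifts and turns lie within -1 to 1; 1 stands for 250 mm of shift or 90 degrees of turn. Its arguments: {"type":"object","properties":{"moves":{"type":"array"},"grip":{"type":"number"}},"required":["moves"]}

```bash
mkdir -p pics; ls
python3 - <<'E'
from rig import readout, viewer
import cv2,numpy as np
s=readout.read_state();print(s)
for n in("side","top"):
    p,d=viewer.capture(n);cv2.imwrite(f"pics/{n}0.png",p[:,:,::-1]);np.save(f"{n}0.npy",d)
    print(n,viewer.camera_info(n))
E
```

```text
pics
{'time_s': 0.0, 'joint_positions': array([ 6.52282903e+01,  3.02783508e+01,  8.21538301e+01,  1.35896538e-03,
        6.76885294e+01, -1.02259581e+01]), 'qvel': array([-0.02709331, -0.0073601 , -0.02577136, -0.02052374, -0.02896332,
       -0.02739053]), 'tau': array([ 4.92776071e-04, -4.40044892e+01, -1.76591563e+01,  6.33544824e-02,
        5.83079411e-02, -1.74841193e-04]), 'position': array([0.15659645, 0.60427723, 0.19339247]), 'tcp_rot': array([[-9.67944953e-01,  2.51160810e-01, -9.02677073e-04],
       [ 2.51162120e-01,  9.67943162e-01, -1.90373940e-03],
       [ 3.95595372e-04, -2.06943323e-03, -9.99997780e-01]]), 'force': array([ 0.04595257, -0.15563382,  0.02561705]), 'moment': array([-0.04746488,  0.0131002 ,  0.06798604]), 'grasp_force': 0.0, 'opening': 1.0006764586573296}
side {'fx': 372.61219564318276, 'fy': 372.61219564318276, 'cx': 317.00776375769385, 'cy': 200.31230777041975, 'R': array([[ 0.96743117, -0.252544  , -0.01727619],
       [-0.15810375, -0.54953408, -0.82037522],
       [ 0.19768698,  0.79638799, -0.57156454]]), 't': array([-0.54391263,  0.22536367,  0.97831786])}
top {'fx': 418.22967714465557, 'fy': 418.22967714465557, 'cx': 319.13374204865374, 'cy': 202.15930216659675, 'R': array([[-1.62325360e-03, -9.99866909e-01,  1.62336044e-02],
       [-9.88925221e-01, -8.04099871e-04, -1.48412467e-01],
       [ 1.48405768e-01, -1.62947319e-02, -9.88792299e-01]]), 't': array([0.05626141, 0.60336548, 1.40217224])}
```

View pics/side0.png

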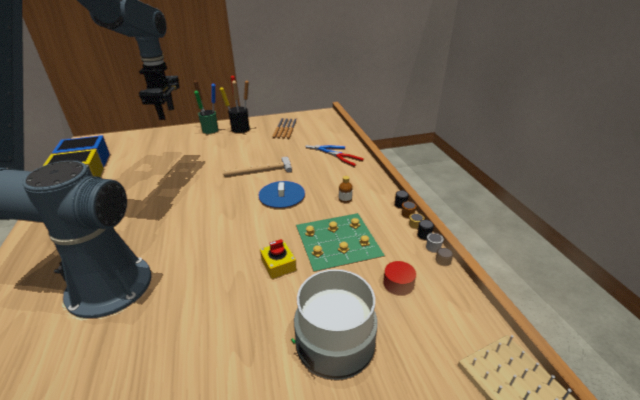

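View pics/top0.png

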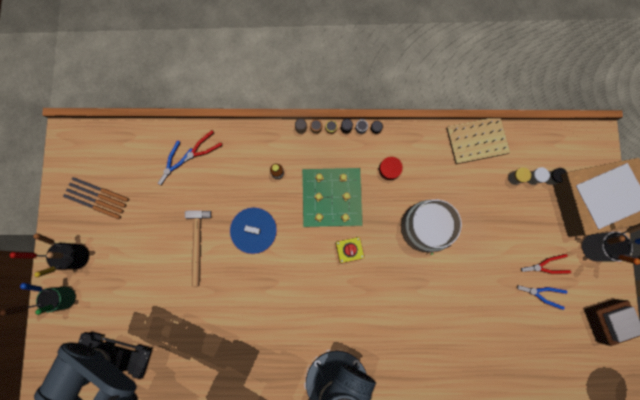

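The side view shows six castings on the mat (about 310–370, 220–252), the stop box at (278,260), the bowl at (337,320), the lid at (282,194), the bottle at (345,190), the tin at (400,277) and the hammer at (258,168). The top view agrees: the castings are at x 319/345, y 177–217, the button at (350,249), the bowl at (432,225) and the lid at (253,230).

```bash
cat > h.py <<'E'
from rig import readout, viewer
import cv2,numpy as np
CI={n:viewer.camera_info(n) for n in("side","top")}
HSV={'red':[((0,150,60),(7,255,255)),((172,150,60),(180,255,255))],'yellow':[((22,170,120),(33,255,255))],
 'blue':[((100,150,40),(120,255,255))],'brass':[((12,120,120),(30,255,255))],'green':[((60,80,40),(90,255,255))],'white':[((0,0,150),(180,60,255))]}
def mask(p,c):
    h=cv2.cvtColor(p,cv2.COLOR_RGB2HSV);m=0
    for a,b in HSV[c]: m=m|cv2.inRange(h,a,b)
    return m
def ray(n,uv):
    c=CI[n];d=np.array([(uv[0]-c['cx'])/c['fx'],(uv[1]-c['cy'])/c['fy'],1.])
    return -c['R'].T@c['t'],c['R'].T@d
def plane(n,uv,z):
    o,d=ray(n,uv);return o+d*(z-o[2])/d[2]
def tri(uvs,uvt):
    A=[];b=[]
    for n,uv in(("side",uvs),("top",uvt)):
        o,d=ray(n,uv);d=d/np.linalg.norm(d);P=np.eye(3)-np.outer(d,d);A.append(P);b.append(P@o)
    return np.linalg.solve(sum(A),sum(b))
def proj(n,X):
    c=CI[n];q=c['R']@np.asarray(X)+c['t'];return np.array([c['fx']*q[0]/q[2]+c['cx'],c['fy']*q[1]/q[2]+c['cy']])
def cloud(n,d,m):
    v,u=np.nonzero((m>0)&(d>0));c=CI[n];z=d[v,u]
    X=np.stack([(u-c['cx'])/c['fx']*z,(v-c['cy'])/c['fy']*z,z],1);return (X-c['t'])@c['R']
def blobs(m,box=None,amin=4):
    if box: k=np.zeros_like(m);x0,y0,x1,y1=box;k[y0:y1,x0:x1]=m[y0:y1,x0:x1];m=k
    n,l,s,c=cv2.connectedComponentsWithStats(m);return [(c[i],s[i,4],l==i) for i in range(1,n) if s[i,4]>=amin]
def crop(p,box,k,name):
    x0,y0,x1,y1=box;cv2.imwrite(f"pics/{name}.png",cv2.resize(p[y0:y1,x0:x1,::-1],None,fx=k,fy=k,interpolation=cv2.INTER_CUBIC))
E
python3 - <<'E'
from h import *
np.set_printoptions(precision=4,suppress=True)
boxes={'side':(225,170,430,380),'top':(220,150,470,270)}
for n in("side","top"):
    p,d=viewer.capture(n);np.save(n+"p.npy",p);np.save(n+"d.npy",d)
    for c in('red','yellow','blue','brass','green','white'):
        for b,a,l in blobs(mask(p,c),boxes[n],6):
            X=cloud(n,d,l); print(n,c,b.round(1),a,np.median(X,0),X.min(0),X.max(0))
s=np.load("sidep.npy");t=np.load("topp.npy")
A=cv2.resize(s[180:300,250:410,::-1],(800,600),interpolation=cv2.INTER_CUBIC);cv2.imwrite("pics/sc.png",A)
crop(t,(225,155,470,275),3.2,"tc")
E
```

```text
side red [277.  247.3] 150 [ 0.4412 -0.0532  0.073 ] [ 0.4218 -0.067   0.06  ] [ 0.457  -0.037   0.0898]
side red [398.2 273.8] 655 [ 0.722  -0.1999  0.0452] [ 0.6889 -0.2335  0.0078] [ 0.7655 -0.1555  0.0491]
side yellow [277.  257.5] 359 [ 0.4328 -0.0665  0.0455] [ 0.3971 -0.0941  0.033 ] [ 0.4826 -0.0077  0.083 ]
side blue [281.4 194.8] 766 [0.5035 0.275  0.0142] [0.4323 0.206  0.0095] [0.5847 0.3659 0.0184]
side brass [411.4 192.3] 380 [0.9311 0.1431 0.0303] [0.9061 0.0027 0.0242] [0.9483 0.3084 0.0455]
side brass [345.8 182.6] 101 [0.7177 0.2017 0.0671] [ 0.6952  0.1852 -0.0016] [0.7721 0.3658 0.0926]
side brass [298.5 203.7] 6 [0.557  0.2287 0.0007] [ 0.5469  0.2237 -0.0017] [0.5667 0.2341 0.0029]
side brass [408.7 218.2] 43 [0.868  0.0372 0.0032] [ 0.8615 -0.005  -0.0021] [0.8834 0.1058 0.0331]
side brass [354.7 222.4] 50 [0.6967 0.0533 0.0245] [0.6837 0.0427 0.0016] [0.7124 0.0919 0.0298]
side brass [332.8 224.1] 31 [0.6274 0.0574 0.0275] [0.6182 0.0486 0.0046] [0.6377 0.0884 0.0304]
side brass [309.7 228.4] 32 [0.5549 0.0558 0.0272] [0.5454 0.0481 0.0027] [0.5647 0.0974 0.03
[... 6941 characters left out ...]
.4 203.2] 1506 [0.5991 0.0505 0.0027] [ 0.5276 -0.0752 -0.0069] [0.7281 0.1133 0.012 ]
top green [334.7 192.9] 22 [0.6428 0.0002 0.002 ] [ 0.635  -0.0087 -0.0024] [0.6575 0.0058 0.006 ]
top white [435.5 199. ] 6 [ 0.6215 -0.3628  0.0022] [ 0.6213 -0.37   -0.0061] [ 0.6228 -0.3526  0.004 ]
top white [432.9 224.4] 1333 [ 0.5228 -0.3226  0.0906] [ 0.4473 -0.3882  0.0805] [ 0.5912 -0.2438  0.1585]
top white [456.5 210.7] 6 [ 0.5604 -0.3824  0.153 ] [ 0.5523 -0.3866  0.1465] [ 0.5662 -0.3801  0.1557]
top white [251.3 229.1] 64 [0.5106 0.2892 0.0423] [0.4998 0.2652 0.013 ] [0.5216 0.3145 0.0492]
top white [453.3 241.2] 9 [ 0.4631 -0.3675  0.151 ] [ 0.4565 -0.3771  0.1471] [ 0.4694 -0.36    0.1567]
```

View pics/sc.png

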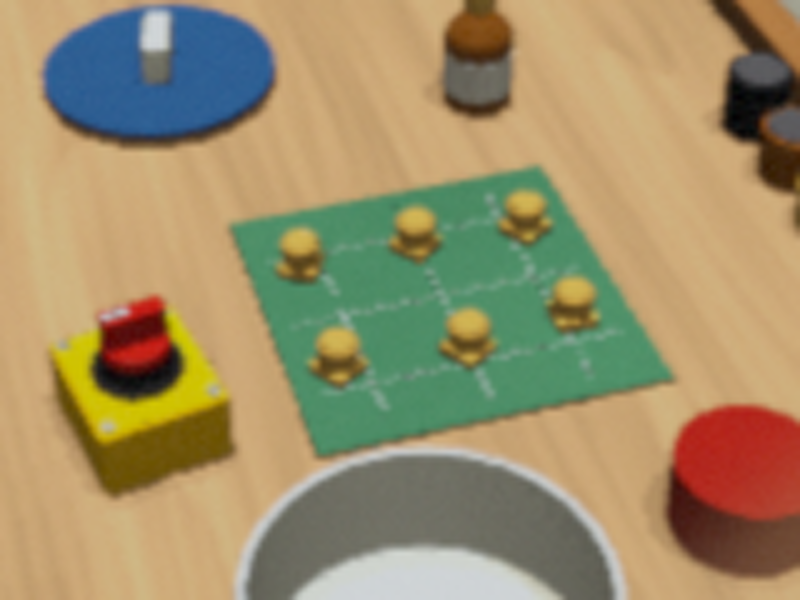

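View pics/tc.png

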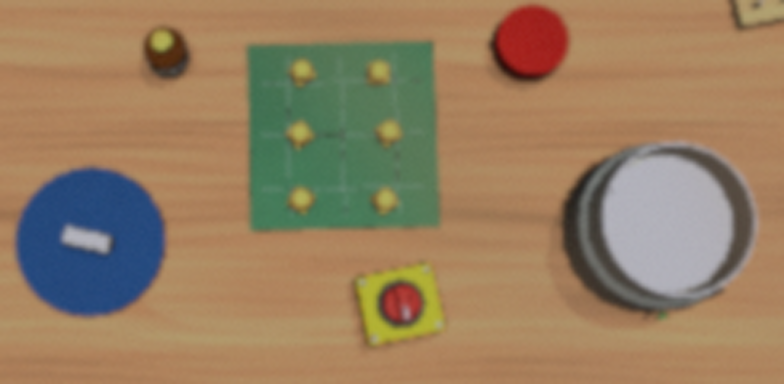

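Both crops confirm six castings, all upright and well spaced. The lid's bar runs mostly along world y. The rib on the button has its white mark at the end nearer the robot: in the top crop the mark is at (405,312) and the rib top at about (400,300). Next I'll fit the circles and angles.

```bash
cat >> h.py <<'E'
def circ(P):
    A=np.c_[2*P[:,:2],np.ones(len(P))];s=np.linalg.lstsq(A,(P[:,:2]**2).sum(1),rcond=None)[0];return s[0],s[1],np.sqrt(s[2]+s[0]**2+s[1]**2)
def parts(S,T):
    out=[]
    for n,(p,d) in(("side",S),("top",T)):
        h=cv2.cvtColor(p,cv2.COLOR_RGB2HSV);m=cv2.inRange(h,(12,110,110),(32,255,255))
        c=CI[n];v,u=np.mgrid[:400,:640];X=np.stack([(u-c['cx'])/c['fx']*d,(v-c['cy'])/c['fy']*d,d],-1);X=(X-c['t'])@c['R']
        m[(X[...,2]<.014)|(X[...,2]>.036)|(X[...,0]<.49)|(X[...,0]>.78)|(abs(X[...,1])>.14)]=0
        out.append(sorted([b[0] for b in blobs(m,None,8)],key=lambda b:b[0]))
    res=[]
    for a in out[0]:
        g=plane("side",a,.022)
        for b in out[1]:
            if np.linalg.norm(plane("top",b,.022)-g)<.02: res.append(tri(a,b))
    return out,np.array(res)
def both(): return viewer.capture("side"),viewer.capture("top")
E
python3 - <<'E'
from h import *
np.set_printoptions(precision=4,suppress=True)
I={n:(np.load(n+"p.npy"),np.load(n+"d.npy")) for n in("side","top")}
o,r=parts(I['side'],I['top']);print(len(o[0]),len(o[1]));print(r)
full=np.ones((400,640),np.uint8)
for n in I:
    p,d=I[n];X=cloud(n,d,full)
    q=X[(abs(X[:,2]-.15)<.004)&(np.hypot(X[:,0]-.525,X[:,1]+.31)<.1)];
    for _ in range(3):
        c=circ(q);q=q[abs(np.hypot(q[:,0]-c[0],q[:,1]-c[1])-c[2])<.006]
    print(n,'rim depth',len(q),np.array(c),np.median(q[:,2]))
    # blue lid ellipse: hull centre cast on z=.013
    b=max(blobs(mask(p,'blue'),{'side':(225,170,340,230),'top':(220,190,290,270)}[n]),key=lambda b:b[1])
    hull=cv2.convexHull(cv2.findContours(b[2].astype(np.uint8),0,1)[0][0])[:,0]
    P=np.array([plane(n,h,.013) for h in hull]);print(n,'lid circle',np.array(circ(P)))
    X=cloud(n,d,mask(p,'white'));g=X[(abs(X[:,2]-.043)<.006)&(np.hypot(X[:,0]-.51,X[:,1]-.289)<.045)]
    w,v=np.linalg.eigh(np.cov(g[:,:2].T));print(n,'bar',len(g),(g.max(0)+g.min(0))/2,np.median(g,0),np.degrees(np.arctan2(v[1,1],v[0,1])))
    X=cloud(n,d,mask(p,'red')|mask(p,'white'));g=X[(X[:,2]>.08)&(np.hypot(X[:,0]-.441,X[:,1]+.045)<.035)]
    w,v=np.linalg.eigh(np.cov(g[:,:2].T));print(n,'rib',len(g),g.mean(0),np.degrees(np.arctan2(v[1,1],v[0,1])),g.min(0),g.max(0))
    h=cv2.cvtColor(p,cv2.COLOR_RGB2HSV)
    m=cv2.inRange(h,(0,0,150),(180,110,255));X=cloud(n,d,m);g=X[(X[:,2]>.075)&(np.hypot(X[:,0]-.441,X[:,1]+.045)<.03)];print('mark',g.mean(0),len(g))
    m=mask(p,'red');X=cloud(n,d,m);g=X[(X[:,2]>.055)&(np.hypot(X[:,0]-.441,X[:,1]+.045)<.04)];print('head',(g.min(0)+g.max(0))/2)
E
```

```text
6 6
[[ 0.5545  0.0565  0.0266]
 [ 0.5541 -0.035   0.0258]
 [ 0.6271  0.0579  0.0262]
 [ 0.6294 -0.0399  0.0257]
 [ 0.6974  0.0553  0.0252]
 [ 0.6959 -0.0289  0.0261]]
side rim depth 588 [ 0.5211 -0.3175  0.0756] 0.14990576910378522
side lid circle [0.5088 0.2873 0.0774]
side bar 38 [0.5108 0.2914 0.0436] [0.5105 0.2905 0.0437] 78.8450783683126
side rib 57 [ 0.4405 -0.0491  0.0863] -160.55094392708415 [ 0.4244 -0.0556  0.08  ] [ 0.457  -0.037   0.0908]
mark [ 0.4311 -0.0474  0.0895] 10
head [ 0.4394 -0.052   0.0749]
top rim depth 179 [ 0.5194 -0.3189  0.0756] 0.15045079954886806
top lid circle [0.5097 0.2871 0.0761]
top bar 57 [0.5107 0.2877 0.0428] [0.5104 0.2892 0.0425] 78.85997514087431
top rib 22 [ 0.4466 -0.0478  0.0861] -162.04232641631057 [ 0.4373 -0.0551  0.0815] [ 0.4573 -0.0419  0.0902]
mark [ 0.4306 -0.0496  0.0898] 6
head [ 0.4414 -0.0482  0.0756]
```

```bash
cat >> h.py <<'E'
from scipy.spatial.transform import Rotation as Ro
def tool(yaw):  # tool y axis at angle yaw (deg), pointing down
    a=np.radians(yaw);y=np.array([np.cos(a),np.sin(a),0]);z=np.array([0,0,-1.]);return np.c_[np.cross(y,z),y,z]
def rows(targets,start=None):
    """targets: (x,y,z,yaw); prints a row for each, from the present pose or from a given one"""
    s=readout.read_state()
    p,R=(s['position'],s['tcp_rot']) if start is None else (np.array(start[:3]),tool(start[3]))
    for t in targets:
        d=R.T@(np.array(t[:3])-p)/.25; r=Ro.from_matrix(R.T@tool(t[3])).as_rotvec(degrees=True)/90
        print(t,np.r_[d,r].round(3).tolist())
E
python3 - <<'E'
from h import *
rows([(.33,.38,.2,90)])
rows([(.46,.15,.2,90)],(.33,.38,.2,90))
rows([(.441,-.0485,.2,90),(.441,-.0485,.11,90)],(.46,.15,.2,90))
E
```

```text
(0.33, 0.38, 0.2, 90) [-0.897, -0.695, -0.024, -0.001, -0.0, -0.162]
(0.46, 0.15, 0.2, 90) [-0.52, -0.92, 0.0, 0.0, 0.0, 0.0]
(0.441, -0.0485, 0.2, 90) [0.076, -0.794, 0.0, 0.0, 0.0, 0.0]
(0.441, -0.0485, 0.11, 90) [0.076, -0.794, 0.36, 0.0, 0.0, 0.0]
```

Request:
{"api": "send_rows", "payload": {"moves": [[-0.897,-0.695,-0.024,-0.001,0,-0.162],[-0.897,-0.695,-0.024,-0.001,0,-0.162],[-0.897,-0.695,-0.024,-0.001,0,-0.162],[-0.897,-0.695,-0.024,-0.001,0,-0.162],[-0.897,-0.695,-0.024,-0.001,0,-0.162],[-0.897,-0.695,-0.024,-0.001,0,-0.162],[-0.897,-0.695,-0.024,-0.001,0,-0.162],[-0.897,-0.695,-0.024,-0.001,0,-0.162]], "grip": 0}}

```text
time_s: 1.0
position: [0.3307, 0.3801, 0.2004]
tcp_rot: [[-1.0, 0.002, -0.0], [0.002, 1.0, 0.002], [0.0, 0.002, -1.0]]
force: [-0.4, 0.7, 0.7]
opening: 0.358
grasp_force: 0.0
```

Request:
{"api": "send_rows", "payload": {"moves": [[-0.52,-0.92,0,0,0,0],[-0.52,-0.92,0,0,0,0],[-0.52,-0.92,0,0,0,0],[-0.52,-0.92,0,0,0,0],[-0.52,-0.92,0,0,0,0],[-0.52,-0.92,0,0,0,0],[-0.52,-0.92,0,0,0,0],[-0.52,-0.92,0,0,0,0]]}}

```text
time_s: 1.8
position: [0.4593, 0.1521, 0.1997]
tcp_rot: [[-1.0, -0.002, -0.001], [-0.002, 1.0, 0.002], [0.001, 0.002, -1.0]]
force: [-0.3, -0.5, -0.9]
opening: 0.005
grasp_force: 0.0
```

Request:
{"api": "send_rows", "payload": {"moves": [[0.076,-0.794,0,0,0,0],[0.076,-0.794,0,0,0,0],[0.076,-0.794,0,0,0,0],[0.076,-0.794,0,0,0,0],[0.076,-0.794,0,0,0,0],[0.076,-0.794,0.36,0,0,0],[0.076,-0.794,0.36,0,0,0],[0.076,-0.794,0.36,0,0,0],[0.076,-0.794,0.36,0,0,0]]}}

```text
time_s: 2.7
position: [0.4412, -0.0456, 0.1097]
tcp_rot: [[-1.0, -0.004, -0.002], [-0.004, 1.0, 0.003], [0.002, 0.003, -1.0]]
force: [0.2, -0.6, 0.3]
opening: 0.005
grasp_force: 0.0
```

Request:
{"api": "send_rows", "payload": {"moves": [[0,-0.012,0.08,0,0,0],[0,-0.012,0.092,0,0,0],[0,-0.012,0.1,0,0,0],[0,-0.012,0.106,0,0,0],[0,-0.012,0.112,0,0,0],[0,-0.012,0.116,0,0,0],[0,-0.012,0.118,0,0,0],[0,-0.012,0.118,0,0,0]]}}

```text
time_s: 3.5
position: [0.4416, -0.0508, 0.0802]
tcp_rot: [[-1.0, -0.001, 0.0], [-0.001, 1.0, 0.002], [-0.0, 0.002, -1.0]]
force: [-0.6, 0.2, 0.3]
opening: 0.006
grasp_force: 0.0
```

Run:
```python
from h import *
S,T=both();s=readout.read_state();print(s['force'],s['position'])
A=cv2.resize(S[0][190:290,220:340,::-1],(600,500),interpolation=cv2.INTER_CUBIC);cv2.imwrite("pics/press.png",A)
```

```text
[-0.45181123  0.26892506 -0.39399313] [ 0.44163556 -0.05082879  0.08021108]
```

View pics/press.png

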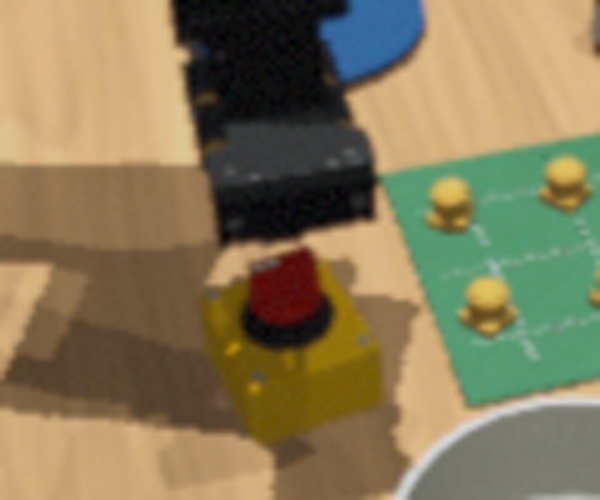

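The picture shows a dark gripper block about 80 mm wide, ending at crop (290,240), just above the rib at (280,260), and no thin fingers. I'll check its real height from depth.

Run:
```python
from h import *
np.set_printoptions(precision=3,suppress=True)
S,T=both()
for n,(p,d) in(("side",S),("top",T)):
    c=CI[n];print(n,proj(n,readout.read_state()['position']))
    pts=[(280,246),(280,243),(280,240),(280,237),(280,232),(280,226),(280,220),(280,214),(280,205),(268,232),(290,232)] if n=='side' else [(x,y) for x in(340,350,360) for y in (235,245,250,255,262)]
    for u,v in pts:
        m=np.zeros((400,640),np.uint8);m[v,u]=1;print((u,v),p[v,u],cloud(n,d,m))
```

```text
side [276.968 245.088]
(280, 246) [87 12 10] [[ 0.449 -0.05   0.074]]
(280, 243) [87 10  7] [[ 0.45  -0.052  0.086]]
(280, 240) [91 31 19] [[ 0.452 -0.041  0.087]]
(280, 237) [140 107  75] [[ 0.451 -0.059  0.113]]
(280, 232) [14 12 15] [[ 0.443 -0.139  0.195]]
(280, 226) [23 26 23] [[ 0.444 -0.144  0.216]]
(280, 220) [56 59 60] [[ 0.446 -0.131  0.223]]
(280, 214) [38 38 39] [[ 0.45  -0.108  0.222]]
(280, 205) [11  9 11] [[ 0.453 -0.099  0.241]]
(268, 232) [11 10 14] [[ 0.416 -0.143  0.204]]
(290, 232) [20 18 20] [[ 0.466 -0.134  0.186]]
top [351.543 248.756]
(340, 235) [102  75  54] [[ 0.493 -0.018 -0.002]]
(340, 245) [37 33 29] [[0.438 0.011 0.429]]
(340, 250) [29 31 32] [[0.425 0.012 0.451]]
(340, 255) [45 49 57] [[0.411 0.018 0.534]]
(340, 262) [74 84 93] [[0.395 0.019 0.553]]
(350, 235) [60 65 70] [[ 0.459 -0.011  0.475]]
(350, 245) [61 67 75] [[ 0.437 -0.013  0.445]]
(350, 250) [52 58 65] [[ 0.425 -0.014  0.436]]
(350, 255) [29 32 33] [[ 0.416 -0.027  0.287]]
(350, 262) [52 56 64] [[ 0.395 -0.004  0.543]]
(360, 235) [80 86 92] [[ 0.461 -0.038  0.447]]
(360, 245) [ 89  96 104] [[ 0.437 -0.037  0.45 ]]
(360, 250) [68 75 83] [[ 0.425 -0.038  0.443]]
(360, 255) [50 56 61] [[ 0.413 -0.039  0.434]]
(360, 262) [43 49 54] [[ 0.395 -0.025  0.547]]
```

Run:
```python
from h import *
np.set_printoptions(precision=3,suppress=True)
P0=[.1566,.6043,.1934];print(proj("side",P0))
p=cv2.imread("pics/side0.png")[:,:,::-1];d=np.load("side0.npy")
m=np.zeros((400,640),np.uint8);m[60:130,120:200]=1
X=cloud("side",d,m);X=X[np.linalg.norm(X-P0,axis=1)<.25];o=np.argsort(X[:,2]);print(X[o[:12]]);
S,T=both();A=cv2.resize(S[0][215:265,245:310],(780,600),interpolation=cv2.INTER_NEAREST);A=np.clip(A*2.2,0,255).astype(np.uint8)
B=np.clip(cv2.resize(p[60:135,110:210],(800,600),interpolation=cv2.INTER_CUBIC)*2.,0,255).astype(np.uint8)
cv2.imwrite("pics/cmp.png",np.hstack([cv2.resize(A,(400,400)),cv2.resize(B,(400,400))])[:,:,::-1])
```

```text
[168.943 121.972]
[[0.179 0.654 0.223]
 [0.153 0.557 0.224]
 [0.176 0.647 0.225]
 [0.169 0.648 0.226]
 [0.147 0.553 0.227]
 [0.137 0.556 0.227]
 [0.166 0.646 0.227]
 [0.134 0.556 0.227]
 [0.151 0.551 0.227]
 [0.173 0.643 0.227]
 [0.162 0.646 0.227]
 [0.141 0.553 0.227]]
```

View pics/cmp.png

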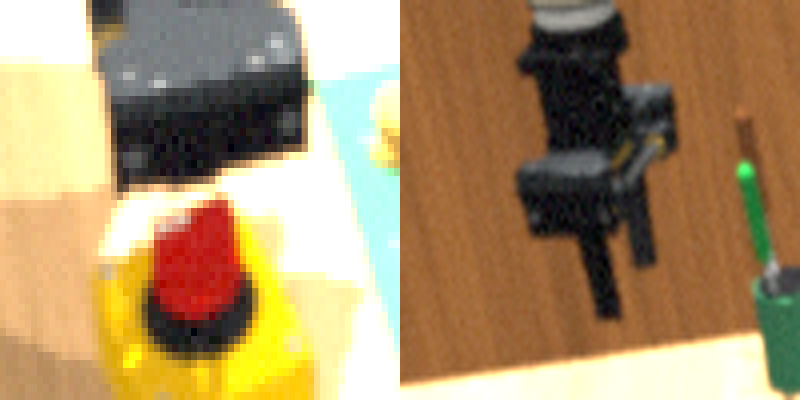

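The fingertips look about 30 mm higher than the reported TCP: in the right panel they end near (605,315) and (645,265), and depth puts the lowest points at z 0.223 against a reading of 0.193. I'll go down slowly and feel for contact.

Request:
{"api": "send_rows", "payload": {"moves": [[0,0.01,0.02,0,0,0],[0,0.01,0.04,0,0,0],[0,0.01,0.06,0,0,0],[0,0.01,0.07,0,0,0],[0,0.01,0.07,0,0,0],[0,0.01,0.07,0,0,0]]}}

```text
time_s: 4.4
position: [0.4416, -0.0483, 0.0626]
tcp_rot: [[-1.0, -0.001, -0.0], [-0.001, 1.0, 0.002], [0.0, 0.002, -1.0]]
force: [0.2, 0.2, -0.3]
opening: 0.006
grasp_force: 0.0
```

Request:
{"api": "send_rows", "payload": {"moves": [[0,0,0.01,0,0,0],[0,0,0.016,0,0,0],[0,0,0.022,0,0,0],[0,0,0.028,0,0,0],[0,0,0.028,0,0,0]]}}

```text
time_s: 4.9
position: [0.4418, -0.0483, 0.0557]
tcp_rot: [[-1.0, -0.001, 0.001], [-0.001, 1.0, 0.001], [-0.001, 0.001, -1.0]]
force: [-0.1, 0.5, 1.4]
opening: 0.006
grasp_force: 1.5
```

Run:
```python
from h import *
S,T=both();s=readout.read_state();print(s['force'],s['moment'],s['position'])
A=cv2.resize(S[0][215:265,245:310],(780,600),interpolation=cv2.INTER_CUBIC);A=np.clip(A*2.2,0,255).astype(np.uint8)
cv2.imwrite("pics/press2.png",A[:,:,::-1])
```

```text
[-0.51669761  0.01489778  2.05338676] [ 0.04549389 -0.00649981 -0.00102535] [ 0.44180152 -0.04828956  0.05583206]
```

View pics/press2.png

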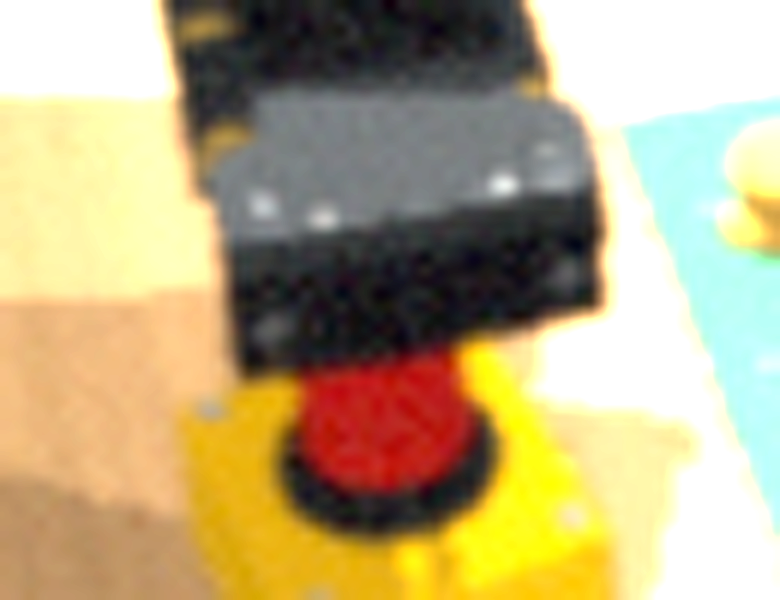

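The gripper now hides the rib. With 2 N of contact, the fingertip sits about 29 mm above the reading. I'll push on to the bottom of the stroke.

Request:
{"api": "send_rows", "payload": {"moves": [[0,0,0.006,0,0,0],[0,0,0.012,0,0,0],[0,0,0.018,0,0,0],[0,0,0.022,0,0,0],[0,0,0.022,0,0,0]]}}

```text
time_s: 5.5
position: [0.4421, -0.0484, 0.0526]
tcp_rot: [[-1.0, -0.001, 0.002], [-0.001, 1.0, 0.001], [-0.002, 0.001, -1.0]]
force: [-4.7, 0.3, 29.1]
opening: 0.007
grasp_force: 15.0
```

29 N at the bottom, so the button is fully pressed. I'll lift, open, and hover over the first casting to check the fingertip's x and y.

Request:
{"api": "send_rows", "payload": {"moves": [[0,0,-0.15,0,0,0],[0,0,-0.55,0,0,0],[0,0,-0.55,0,0,0],[0,0,-0.55,0,0,0],[-0.448,0.052,-0.55,0,0,0],[-0.448,0.052,-0.55,0,0,0],[-0.448,0.052,-0.55,0,0,0],[-0.448,0.052,-0.2,0,0,0],[-0.448,0.052,0.06,0,0,0],[-0.448,0.052,0.06,0,0,0],[-0.448,0.052,0.06,0,0,0],[-0.448,0.052,0.06,0,0,0]], "grip": 0.6}}

```text
time_s: 6.7
position: [0.5521, -0.0347, 0.0337]
tcp_rot: [[-1.0, -0.001, -0.004], [-0.001, 1.0, 0.003], [0.004, 0.003, -1.0]]
force: [-0.2, -0.3, 1.6]
opening: 0.599
grasp_force: 0.0
```

Run:
```python
from h import *
np.set_printoptions(precision=4,suppress=True)
S,T=both();s=readout.read_state();print(s['force'],s['position'],s['opening'])
np.savez("st.npz",p=S[0],d=S[1])
p=s['position'];print(proj("side",p+[0,0,.0287]), [proj("side",p+[0,y,.0287]) for y in(-.026,.026)])
A=cv2.resize(S[0][200:265,275:350],(692,600),interpolation=cv2.INTER_CUBIC);A=np.clip(A*1.5,0,255).astype(np.uint8)
cv2.imwrite("pics/hov.png",A[:,:,::-1]);print(parts(S,T)[1])
```

```text
[0.4951 0.0269 0.0355] [ 0.5554 -0.0356  0.0373] 0.5994567558685766
[317.4484 237.8401] [array([319.9009, 243.9329]), array([315.0934, 231.9893])]
[[ 0.6977  0.0553  0.0236]
 [ 0.6963 -0.0285  0.0242]]
```

View pics/hov.png

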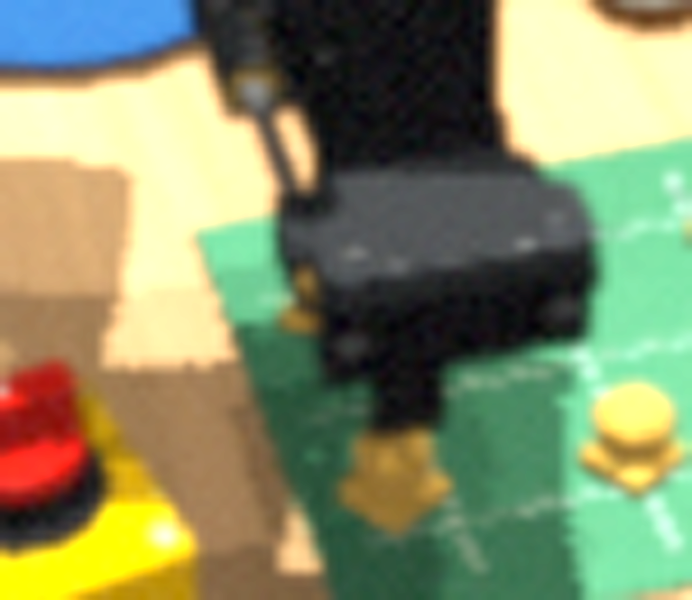

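The near fingertip is at crop (405,430), within about 3 mm of the prediction, and it straddles the casting at (395,480). The button has sprung back up. Now I'll descend and grasp.

Request:
{"api": "send_rows", "payload": {"moves": [[0.006,0,0.1,0,0,0],[0.006,0,0.18,0,0,0],[0.006,0,0.216,0,0,0],[0.006,0,0.216,0,0,0]]}}

```text
time_s: 7.2
position: [0.5532, -0.0353, -0.0173]
tcp_rot: [[-1.0, -0.001, 0.003], [-0.001, 1.0, 0.001], [-0.003, 0.001, -1.0]]
force: [0.5, 1.2, 0.3]
opening: 0.601
grasp_force: 0.0
```

Request:
{"api": "send_rows", "payload": {"moves": [[0,0,0,0,0,0],[0,0,0,0,0,0],[0,0,0,0,0,0],[0,0,0,0,0,0],[0,0,0,0,0,0],[0,0,-0.2,0,0,0],[0,0,-0.4,0,0,0],[0,0,-0.4,0,0,0]], "grip": 0.05}}

```text
time_s: 8.0
position: [0.5569, -0.0364, 0.0867]
tcp_rot: [[-1.0, -0.001, 0.012], [-0.001, 1.0, -0.002], [-0.012, -0.002, -1.0]]
force: [0.8, -0.1, -0.4]
opening: 0.26
grasp_force: 31.2
```

Request:
{"api": "send_rows", "payload": {"moves": [[0,0,-0.16,0,0,0],[0,0,-0.308,0,0,0],[0,-0.338,-0.308,0,0,0],[0,-0.338,-0.308,0,0,0],[0,-0.338,-0.308,0,0,0],[0,-0.338,-0.308,0,0,0]]}}

```text
time_s: 8.6
position: [0.5513, -0.1201, 0.1572]
tcp_rot: [[-1.0, 0.001, -0.002], [0.001, 1.0, 0.003], [0.002, 0.003, -1.0]]
force: [-0.4, -0.4, -1.6]
opening: 0.26
grasp_force: 31.2
```

Run:
```python
from h import *
s=readout.read_state();print(s['opening'],s['grasp_force'])
rows([(.554,-.30,.16,90),(.554,-.30,.081,90)])
```

```text
0.259842539676188 31.161024350876687
(0.554, -0.3, 0.16, 90) [-0.012, -0.72, -0.013, 0.002, -0.001, -0.001]
(0.554, -0.3, 0.081, 90) [-0.012, -0.72, 0.303, 0.002, -0.001, -0.001]
```

Request:
{"api": "send_rows", "payload": {"moves": [[0,-0.72,0,0,0,0],[0,-0.72,0,0,0,0],[0,-0.72,0,0,0,0],[0,-0.72,0,0,0,0],[0,-0.72,0,0,0,0],[0,-0.72,0.2,0,0,0],[0,-0.72,0.303,0,0,0],[0,-0.72,0.303,0,0,0]]}}

```text
time_s: 9.4
position: [0.5489, -0.2948, 0.0773]
tcp_rot: [[-1.0, -0.002, -0.009], [-0.002, 1.0, 0.01], [0.009, 0.01, -1.0]]
force: [-0.4, 0.7, 0.1]
opening: 0.258
grasp_force: 31.2
```

Request:
{"api": "send_rows", "payload": {"moves": [[0,0,0,0,0,0],[0,0,0,0,0,0],[0,0,-0.1,0,0,0],[0,0,-0.32,0,0,0],[-0.1,0.72,-0.32,0,0,0],[-0.1,0.72,-0.32,0,0,0],[-0.1,0.72,-0.32,0,0,0],[-0.1,0.72,-0.32,0,0,0],[-0.1,0.72,-0.32,0,0,0],[-0.1,0.72,-0.32,0,0,0]], "grip": 0.42}}

```text
time_s: 10.4
position: [0.5784, -0.1194, 0.1644]
tcp_rot: [[-1.0, -0.003, 0.004], [-0.003, 1.0, -0.001], [-0.004, -0.001, -1.0]]
force: [-0.5, -0.1, -0.8]
opening: 0.422
grasp_force: 0.0
```

```bash
cat >> h.py <<'E'
SLOTS=[(.034,.018),(-.034,.018),(0,-.026),(.034,-.018),(-.034,-.018),(0,.026)]
def nextpart():
    np.set_printoptions(precision=4,suppress=True)
    S,T=both();s=readout.read_state();print(s['position'],s['opening']);o,r=parts(S,T);print(r)
    X=cloud("side",S[1],mask(S[0],'brass'));g=X[np.hypot(X[:,0]-.52,X[:,1]+.318)<.07];print('bowl brass side px',len(g),g.mean(0) if len(g) else '')
    for q in r: rows([(q[0],q[1],.04,90),(q[0],q[1],-.017,90)])
    return S,T
E
python3 -c "from h import *;nextpart()"
```

```text
[ 0.578  -0.121   0.1636] 0.42063620849298194
[[ 0.5545  0.0563  0.0255]
 [ 0.627   0.0578  0.023 ]
 [ 0.6308 -0.0404  0.0246]
 [ 0.6973  0.0555  0.0245]
 [ 0.6962 -0.029   0.0248]]
bowl brass side px 106 [ 0.5529 -0.3024  0.1084]
(np.float64(0.5544959407522337), np.float64(0.056256769638477894), 0.04, 90) [0.095, 0.709, 0.494, -0.0, 0.002, 0.0]
(np.float64(0.5544959407522337), np.float64(0.056256769638477894), -0.017, 90) [0.096, 0.709, 0.722, -0.0, 0.002, 0.0]
(np.float64(0.6269957279924763), np.float64(0.057816657573005296), 0.04, 90) [-0.195, 0.715, 0.495, -0.0, 0.002, 0.0]
(np.float64(0.6269957279924763), np.float64(0.057816657573005296), -0.017, 90) [-0.194, 0.715, 0.723, -0.0, 0.002, 0.0]
(np.float64(0.6307536411991952), np.float64(-0.04043645304082534), 0.04, 90) [-0.21, 0.322, 0.495, -0.0, 0.002, 0.0]
(np.float64(0.6307536411991952), np.float64(-0.04043645304082534), -0.017, 90) [-0.209, 0.322, 0.723, -0.0, 0.002, 0.0]
(np.float64(0.6973007353524286), np.float64(0.05553459479056146), 0.04, 90) [-0.476, 0.706, 0.496, -0.0, 0.002, 0.0]
(np.float64(0.6973007353524286), np.float64(0.05553459479056146), -0.017, 90) [-0.476, 0.706, 0.724, -0.0, 0.002, 0.0]
(np.float64(0.6961782115181554), np.float64(-0.02904125132096423), 0.04, 90) [-0.472, 0.368, 0.496, -0.0, 0.002, 0.0]
(np.float64(0.6961782115181554), np.float64(-0.02904125132096423), -0.017, 90) [-0.471, 0.368, 0.724, -0.0, 0.002, 0.0]
```

Request:
{"api": "send_rows", "payload": {"moves": [[-0.21,0.322,0,0,0,0],[-0.21,0.322,0,0,0,0],[-0.21,0.322,0.2,0,0,0],[-0.21,0.322,0.4,0,0,0],[-0.21,0.322,0.495,0,0,0],[-0.21,0.322,0.6,0,0,0],[-0.21,0.322,0.7,0,0,0],[-0.21,0.322,0.722,0,0,0],[-0.21,0.322,0.722,0,0,0]], "grip": 0.6}}

```text
time_s: 11.4
position: [0.6293, -0.0403, -0.0188]
tcp_rot: [[-1.0, 0.001, -0.001], [0.001, 1.0, 0.002], [0.001, 0.002, -1.0]]
force: [0.3, -0.2, -0.1]
opening: 0.602
grasp_force: 0.0
```

Request:
{"api": "send_rows", "payload": {"moves": [[0,0,0,0,0,0],[0,0,0,0,0,0],[0,0,0,0,0,0],[0,0,0,0,0,0],[0,0,-0.15,0,0,0],[0,0,-0.35,0,0,0],[0,0,-0.55,0,0,0],[0,0,-0.72,0,0,0],[0.21,-0.322,-0.722,0,0,0],[0.21,-0.322,-0.722,0,0,0],[0.21,-0.322,-0.722,0,0,0],[0.21,-0.322,-0.722,0,0,0]], "grip": 0.05}}

```text
time_s: 12.6
position: [0.5768, -0.1205, 0.1629]
tcp_rot: [[-1.0, 0.002, 0.001], [0.002, 1.0, 0.002], [-0.001, 0.002, -1.0]]
force: [0.7, -0.2, -0.1]
opening: 0.056
grasp_force: 0.0
```

```bash
python3 -c "
from h import *
S,T=nextpart()
A=cv2.resize(S[0][200:280,290:400],(770,560),interpolation=cv2.INTER_CUBIC)
cv2.imwrite('pics/miss.png',A[:,:,::-1])"
```

```text
[ 0.5776 -0.1192  0.1625] 0.05032852224539063
[[ 0.5547  0.0565  0.0247]
 [ 0.6273  0.058   0.024 ]
 [ 0.6303 -0.0407  0.0247]
 [ 0.6975  0.0557  0.0244]
 [ 0.6962 -0.029   0.0248]]
bowl brass side px 107 [ 0.553  -0.3024  0.1085]
(np.float64(0.5547328949841683), np.float64(0.05652261521777946), 0.04, 90) [0.091, 0.702, 0.491, 0.001, 0.001, 0.001]
(np.float64(0.5547328949841683), np.float64(0.05652261521777946), -0.017, 90) [0.091, 0.702, 0.719, 0.001, 0.001, 0.001]
(np.float64(0.6273060715159908), np.float64(0.05799061283610808), 0.04, 90) [-0.199, 0.708, 0.492, 0.001, 0.001, 0.001]
(np.float64(0.6273060715159908), np.float64(0.05799061283610808), -0.017, 90) [-0.199, 0.707, 0.72, 0.001, 0.001, 0.001]
(np.float64(0.6302791511373438), np.float64(-0.04070536768070608), 0.04, 90) [-0.211, 0.313, 0.491, 0.001, 0.001, 0.001]
(np.float64(0.6302791511373438), np.float64(-0.04070536768070608), -0.017, 90) [-0.21, 0.312, 0.719, 0.001, 0.001, 0.001]
(np.float64(0.6975483214537841), np.float64(0.05567153864459791), 0.04, 90) [-0.48, 0.698, 0.492, 0.001, 0.001, 0.001]
(np.float64(0.6975483214537841), np.float64(0.05567153864459791), -0.017, 90) [-0.48, 0.698, 0.72, 0.001, 0.001, 0.001]
(np.float64(0.6961782115181554), np.float64(-0.02904125132096423), 0.04, 90) [-0.474, 0.359, 0.491, 0.001, 0.001, 0.001]
(np.float64(0.6961782115181554), np.float64(-0.02904125132096423), -0.017, 90) [-0.474, 0.359, 0.719, 0.001, 0.001, 0.001]
```

View pics/miss.png

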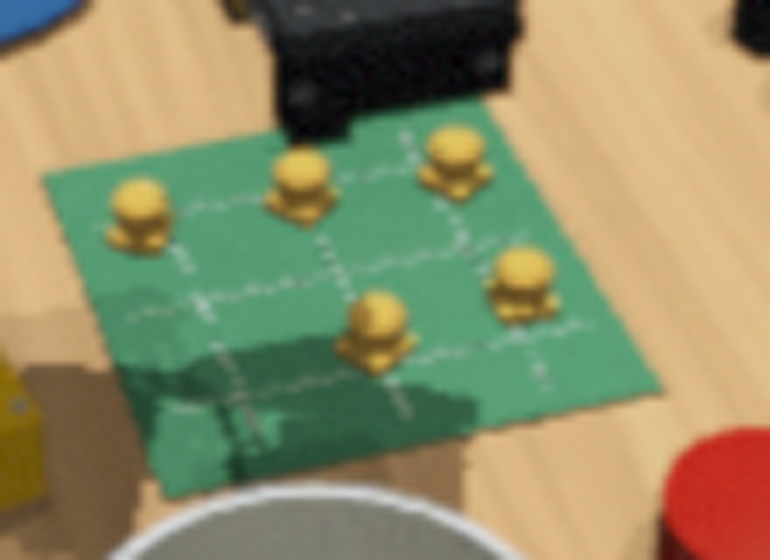

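All the castings are unmoved and upright; the target is at (378,325) in the crop. The fingers had not finished closing before the lift, so I'll retry with a longer close.

Request:
{"api": "send_rows", "payload": {"moves": [[-0.21,0.314,0,0,0,0],[-0.21,0.314,0,0,0,0],[-0.21,0.314,0.2,0,0,0],[-0.21,0.314,0.4,0,0,0],[-0.21,0.314,0.495,0,0,0],[-0.21,0.314,0.6,0,0,0],[-0.21,0.314,0.7,0,0,0],[-0.21,0.314,0.719,0,0,0],[-0.21,0.314,0.719,0,0,0]], "grip": 0.5}}

```text
time_s: 13.6
position: [0.6293, -0.0397, -0.0183]
tcp_rot: [[-1.0, -0.002, -0.002], [-0.002, 1.0, 0.002], [0.002, 0.002, -1.0]]
force: [0.4, 0.2, 0.8]
opening: 0.493
grasp_force: 0.0
```

Request:
{"api": "send_rows", "payload": {"moves": [[0,0,0,0,0,0],[0,0,0,0,0,0],[0,0,0,0,0,0],[0,0,0,0,0,0],[0,0,0,0,0,0],[0,0,0,0,0,0],[0,0,0,0,0,0],[0,0,-0.15,0,0,0],[0,0,-0.35,0,0,0],[0,0,-0.55,0,0,0],[0,0,-0.719,0,0,0]], "grip": 0.05}}

```text
time_s: 14.7
position: [0.6297, -0.0416, 0.1649]
tcp_rot: [[-1.0, -0.001, 0.001], [-0.001, 1.0, 0.001], [-0.001, 0.001, -1.0]]
force: [1.0, -0.1, -0.5]
opening: 0.259
grasp_force: 30.0
```

Request:
{"api": "send_rows", "payload": {"moves": [[0.21,-0.314,0,0,0,0],[0.21,-0.314,0,0,0,0],[0.21,-0.314,0,0,0,0],[0.21,-0.314,0,0,0,0],[0.21,-0.314,0,0,0,0]]}}

```text
time_s: 15.2
position: [0.5774, -0.1193, 0.1621]
tcp_rot: [[-1.0, -0.001, 0.0], [-0.001, 1.0, 0.002], [-0.0, 0.002, -1.0]]
force: [0.3, -0.3, -0.7]
opening: 0.259
grasp_force: 30.0
```

Request:
{"api": "send_rows", "payload": {"moves": [[0.366,-0.722,0,0,0,0],[0.366,-0.722,0,0,0,0],[0.366,-0.722,0,0,0,0],[0.366,-0.722,0,0,0,0],[0.366,-0.722,0,0,0,0],[0.366,-0.722,0.15,0,0,0],[0.366,-0.722,0.328,0,0,0],[0.366,-0.722,0.328,0,0,0]]}}

```text
time_s: 16.0
position: [0.4828, -0.2954, 0.0744]
tcp_rot: [[-1.0, -0.002, -0.01], [-0.002, 1.0, 0.011], [0.01, 0.011, -1.0]]
force: [-0.6, 0.7, -0.1]
opening: 0.258
grasp_force: 30.0
```

Request:
{"api": "send_rows", "payload": {"moves": [[0,0,0,0,0,0],[0,0,0,0,0,0],[0,0,0,0,0,0],[0,0,-0.15,0,0,0],[0,0,-0.328,0,0,0],[-0.376,0.72,-0.328,0,0,0],[-0.376,0.72,-0.328,0,0,0],[-0.376,0.72,-0.328,0,0,0],[-0.376,0.72,-0.328,0,0,0],[-0.376,0.72,-0.328,0,0,0],[-0.376,0.72,-0.328,0,0,0]], "grip": 0.42}}

```text
time_s: 17.1
position: [0.5808, -0.119, 0.1642]
tcp_rot: [[-1.0, -0.004, 0.003], [-0.004, 1.0, -0.0], [-0.003, -0.0, -1.0]]
force: [-0.1, 0.1, -0.1]
opening: 0.419
grasp_force: 0.0
```

```bash
python3 -c "from h import *;nextpart()"
```

```text
[ 0.5797 -0.1212  0.1635] 0.4195346845129633
[[ 0.5548  0.0564  0.0245]
 [ 0.6271  0.0581  0.0234]
 [ 0.6974  0.0554  0.0244]
 [ 0.6961 -0.0291  0.0249]]
bowl brass side px 221 [ 0.5176 -0.3027  0.1084]
(np.float64(0.5548413194977174), np.float64(0.056437491972692225), 0.04, 90) [0.1, 0.71, 0.494, 0.0, 0.001, 0.0]
(np.float64(0.5548413194977174), np.float64(0.056437491972692225), -0.017, 90) [0.1, 0.71, 0.722, 0.0, 0.001, 0.0]
(np.float64(0.6270746994519114), np.float64(0.05805441662802285), 0.04, 90) [-0.189, 0.717, 0.494, 0.0, 0.001, 0.0]
(np.float64(0.6270746994519114), np.float64(0.05805441662802285), -0.017, 90) [-0.189, 0.717, 0.722, 0.0, 0.001, 0.0]
(np.float64(0.6974474716538175), np.float64(0.05535559885367206), 0.04, 90) [-0.47, 0.706, 0.495, 0.0, 0.001, 0.0]
(np.float64(0.6974474716538175), np.float64(0.05535559885367206), -0.017, 90) [-0.47, 0.706, 0.723, 0.0, 0.001, 0.0]
(np.float64(0.6960508625369118), np.float64(-0.029065851175151165), 0.04, 90) [-0.465, 0.368, 0.495, 0.0, 0.001, 0.0]
(np.float64(0.6960508625369118), np.float64(-0.029065851175151165), -0.017, 90) [-0.464, 0.368, 0.723, 0.0, 0.001, 0.0]
```

Request:
{"api": "send_rows", "payload": {"moves": [[-0.465,0.368,0,0,0,0],[-0.465,0.368,0,0,0,0],[-0.465,0.368,0.1,0,0,0],[-0.465,0.368,0.3,0,0,0],[-0.465,0.368,0.495,0,0,0],[-0.465,0.368,0.6,0,0,0],[-0.465,0.368,0.7,0,0,0],[-0.465,0.368,0.72,0,0,0],[-0.465,0.368,0.72,0,0,0]], "grip": 0.5}}

```text
time_s: 18.1
position: [0.6952, -0.0297, -0.018]
tcp_rot: [[-1.0, 0.002, -0.001], [0.002, 1.0, 0.002], [0.001, 0.002, -1.0]]
force: [0.1, 1.0, 0.8]
opening: 0.499
grasp_force: 0.0
```

Request:
{"api": "send_rows", "payload": {"moves": [[0,0,0,0,0,0],[0,0,0,0,0,0],[0,0,0,0,0,0],[0,0,0,0,0,0],[0,0,0,0,0,0],[0,0,0,0,0,0],[0,0,0,0,0,0],[0,0,-0.15,0,0,0],[0,0,-0.35,0,0,0],[0,0,-0.55,0,0,0],[0,0,-0.72,0,0,0]], "grip": 0.05}}

```text
time_s: 19.2
position: [0.6961, -0.0281, 0.165]
tcp_rot: [[-1.0, -0.001, 0.001], [-0.001, 1.0, 0.001], [-0.001, 0.001, -1.0]]
force: [1.4, -0.1, 0.2]
opening: 0.26
grasp_force: 30.0
```

Request:
{"api": "send_rows", "payload": {"moves": [[0.465,-0.368,0,0,0,0],[0.465,-0.368,0,0,0,0],[0.465,-0.368,0,0,0,0],[0.465,-0.368,0,0,0,0],[0.465,-0.368,0,0,0,0],[0.465,-0.368,0,0,0,0]]}}

```text
time_s: 19.8
position: [0.5809, -0.12, 0.1626]
tcp_rot: [[-1.0, -0.001, 0.002], [-0.001, 1.0, 0.001], [-0.002, 0.001, -1.0]]
force: [-0.8, 0.1, 0.0]
opening: 0.262
grasp_force: 30.0
```

Request:
{"api": "send_rows", "payload": {"moves": [[0.24,-0.894,0,0,0,0],[0.24,-0.894,0,0,0,0],[0.24,-0.894,0,0,0,0],[0.24,-0.894,0,0,0,0],[0.24,-0.894,0,0,0,0],[0.24,-0.894,0,0,0,0],[0.24,-0.894,0.15,0,0,0],[0.24,-0.894,0.325,0,0,0],[0.24,-0.894,0.325,0,0,0]]}}

```text
time_s: 20.7
position: [0.5172, -0.3386, 0.0747]
tcp_rot: [[-1.0, -0.002, -0.01], [-0.003, 1.0, 0.012], [0.009, 0.012, -1.0]]
force: [-0.5, 1.0, -0.6]
opening: 0.262
grasp_force: 30.0
```

Request:
{"api": "send_rows", "payload": {"moves": [[0,0,0,0,0,0],[0,0,0,0,0,0],[0,0,0,0,0,0],[0,0,-0.15,0,0,0],[0,0,-0.325,0,0,0],[-0.24,0.894,-0.325,0,0,0],[-0.24,0.894,-0.325,0,0,0],[-0.24,0.894,-0.325,0,0,0],[-0.24,0.894,-0.325,0,0,0],[-0.24,0.894,-0.325,0,0,0],[-0.24,0.894,-0.325,0,0,0],[-0.24,0.894,-0.325,0,0,0]], "grip": 0.42}}

```text
time_s: 21.9
position: [0.5806, -0.12, 0.1642]
tcp_rot: [[-1.0, -0.003, 0.003], [-0.003, 1.0, -0.0], [-0.003, -0.0, -1.0]]
force: [0.9, -0.1, 0.6]
opening: 0.418
grasp_force: 0.0
```

```bash
python3 -c "from h import *;nextpart()"
```

```text
[ 0.5801 -0.1216  0.1635] 0.42037259414439215
[[0.555  0.0564 0.0245]
 [0.6271 0.0581 0.0234]
 [0.6976 0.0553 0.0239]]
bowl brass side px 316 [ 0.5188 -0.3155  0.1094]
(np.float64(0.5549962285577252), np.float64(0.05641797846786269), 0.04, 90) [0.102, 0.712, 0.494, 0.0, 0.001, -0.0]
(np.float64(0.5549962285577252), np.float64(0.05641797846786269), -0.017, 90) [0.102, 0.712, 0.722, 0.0, 0.001, -0.0]
(np.float64(0.6270746994519114), np.float64(0.05805441662802285), 0.04, 90) [-0.187, 0.718, 0.495, 0.0, 0.001, -0.0]
(np.float64(0.6270746994519114), np.float64(0.05805441662802285), -0.017, 90) [-0.186, 0.718, 0.723, 0.0, 0.001, -0.0]
(np.float64(0.697550379498201), np.float64(0.05534792699518441), 0.04, 90) [-0.468, 0.708, 0.495, 0.0, 0.001, -0.0]
(np.float64(0.697550379498201), np.float64(0.05534792699518441), -0.017, 90) [-0.468, 0.708, 0.723, 0.0, 0.001, -0.0]
```

Request:
{"api": "send_rows", "payload": {"moves": [[0.102,0.71,0,0,0,0],[0.102,0.71,0,0,0,0],[0.102,0.71,0,0,0,0],[0.102,0.71,0.1,0,0,0],[0.102,0.71,0.3,0,0,0],[0.102,0.71,0.495,0,0,0],[0.102,0.71,0.6,0,0,0],[0.102,0.71,0.7,0,0,0],[0.102,0.71,0.72,0,0,0],[0.102,0.71,0.72,0,0,0]], "grip": 0.5}}

```text
time_s: 23.0
position: [0.5541, 0.0562, -0.0178]
tcp_rot: [[-1.0, 0.001, -0.001], [0.001, 1.0, 0.002], [0.001, 0.002, -1.0]]
force: [0.6, 0.9, -0.1]
opening: 0.501
grasp_force: 0.0
```

Request:
{"api": "send_rows", "payload": {"moves": [[0,0,0,0,0,0],[0,0,0,0,0,0],[0,0,0,0,0,0],[0,0,0,0,0,0],[0,0,0,0,0,0],[0,0,0,0,0,0],[0,0,0,0,0,0],[0,0,-0.15,0,0,0],[0,0,-0.35,0,0,0],[0,0,-0.55,0,0,0],[0,0,-0.72,0,0,0]], "grip": 0.05}}

```text
time_s: 24.1
position: [0.554, 0.0573, 0.1651]
tcp_rot: [[-1.0, -0.001, 0.001], [-0.001, 1.0, 0.001], [-0.001, 0.001, -1.0]]
force: [0.9, 0.1, -0.8]
opening: 0.257
grasp_force: 30.0
```

Request:
{"api": "send_rows", "payload": {"moves": [[-0.102,-0.71,0,0,0,0],[-0.102,-0.71,0,0,0,0],[-0.102,-0.71,0,0,0,0],[-0.102,-0.71,0,0,0,0],[-0.102,-0.71,0,0,0,0],[-0.102,-0.71,0,0,0,0]]}}

```text
time_s: 24.7
position: [0.579, -0.1204, 0.162]
tcp_rot: [[-1.0, 0.001, -0.001], [0.001, 1.0, 0.003], [0.001, 0.003, -1.0]]
force: [0.6, 0.8, -0.1]
opening: 0.262
grasp_force: 30.0
```

Request:
{"api": "send_rows", "payload": {"moves": [[0.244,-0.658,0,0,0,0],[0.244,-0.658,0,0,0,0],[0.244,-0.658,0,0,0,0],[0.244,-0.658,0,0,0,0],[0.244,-0.658,0,0,0,0],[0.244,-0.658,0.15,0,0,0],[0.244,-0.658,0.31,0,0,0],[0.244,-0.658,0.31,0,0,0]]}}

```text
time_s: 25.5
position: [0.5152, -0.2789, 0.0798]
tcp_rot: [[-1.0, -0.003, -0.01], [-0.003, 1.0, 0.011], [0.01, 0.011, -1.0]]
force: [-0.6, 1.5, -0.7]
opening: 0.261
grasp_force: 30.0
```

Request:
{"api": "send_rows", "payload": {"moves": [[0,0,0,0,0,0],[0,0,0,0,0,0],[0,0,0,0,0,0],[0,0,-0.15,0,0,0],[0,0,-0.31,0,0,0],[-0.244,0.658,-0.31,0,0,0],[-0.244,0.658,-0.31,0,0,0],[-0.244,0.658,-0.31,0,0,0],[-0.244,0.658,-0.31,0,0,0],[-0.244,0.658,-0.31,0,0,0],[-0.244,0.658,-0.31,0,0,0]], "grip": 0.4}}

```text
time_s: 26.6
position: [0.5803, -0.1201, 0.1638]
tcp_rot: [[-1.0, -0.002, 0.002], [-0.002, 1.0, -0.0], [-0.002, -0.0, -1.0]]
force: [-0.4, 0.1, -1.1]
opening: 0.399
grasp_force: 0.0
```

```bash
python3 -c "from h import *;nextpart()"
```

```text
[ 0.5798 -0.1215  0.1632] 0.3990361900239997
[[0.6269 0.0581 0.0226]
 [0.6975 0.0554 0.023 ]]
bowl brass side px 415 [ 0.5186 -0.3085  0.1093]
(np.float64(0.6268582648099925), np.float64(0.05809968533283109), 0.04, 90) [-0.187, 0.718, 0.494, 0.0, 0.001, -0.0]
(np.float64(0.6268582648099925), np.float64(0.05809968533283109), -0.017, 90) [-0.187, 0.718, 0.722, 0.0, 0.001, -0.0]
(np.float64(0.6974942251010064), np.float64(0.05538091740885608), 0.04, 90) [-0.47, 0.707, 0.494, 0.0, 0.001, -0.0]
(np.float64(0.6974942251010064), np.float64(0.05538091740885608), -0.017, 90) [-0.469, 0.707, 0.722, 0.0, 0.001, -0.0]
```

Request:
{"api": "send_rows", "payload": {"moves": [[-0.187,0.718,0,0,0,0],[-0.187,0.718,0,0,0,0],[-0.187,0.718,0,0,0,0],[-0.187,0.718,0.1,0,0,0],[-0.187,0.718,0.3,0,0,0],[-0.187,0.718,0.495,0,0,0],[-0.187,0.718,0.6,0,0,0],[-0.187,0.718,0.7,0,0,0],[-0.187,0.718,0.72,0,0,0],[-0.187,0.718,0.72,0,0,0]], "grip": 0.5}}

```text
time_s: 27.7
position: [0.6261, 0.0582, -0.0179]
tcp_rot: [[-1.0, 0.001, -0.001], [0.001, 1.0, 0.002], [0.001, 0.002, -1.0]]
force: [0.6, 0.1, -0.6]
opening: 0.502
grasp_force: 0.0
```

Request:
{"api": "send_rows", "payload": {"moves": [[0,0,0,0,0,0],[0,0,0,0,0,0],[0,0,0,0,0,0],[0,0,0,0,0,0],[0,0,0,0,0,0],[0,0,0,0,0,0],[0,0,0,0,0,0],[0,0,-0.15,0,0,0],[0,0,-0.35,0,0,0],[0,0,-0.55,0,0,0],[0,0,-0.72,0,0,0]], "grip": 0.05}}

```text
time_s: 28.8
position: [0.6264, 0.0594, 0.1651]
tcp_rot: [[-1.0, -0.001, 0.001], [-0.001, 1.0, 0.001], [-0.001, 0.001, -1.0]]
force: [0.7, -0.1, -1.2]
opening: 0.261
grasp_force: 30.0
```

Request:
{"api": "send_rows", "payload": {"moves": [[0.187,-0.718,0,0,0,0],[0.187,-0.718,0,0,0,0],[0.187,-0.718,0,0,0,0],[0.187,-0.718,0,0,0,0],[0.187,-0.718,0,0,0,0],[0.187,-0.718,0,0,0,0]]}}

```text
time_s: 29.4
position: [0.5791, -0.1208, 0.1622]
tcp_rot: [[-1.0, 0.002, -0.0], [0.002, 1.0, 0.002], [0.0, 0.002, -1.0]]
force: [-0.3, 0.6, -0.5]
opening: 0.26
grasp_force: 30.0
```

Request:
{"api": "send_rows", "payload": {"moves": [[0.1,-0.852,0,0,0,0],[0.1,-0.852,0,0,0,0],[0.1,-0.852,0,0,0,0],[0.1,-0.852,0,0,0,0],[0.1,-0.852,0,0,0,0],[0.1,-0.852,0,0,0,0],[0.1,-0.852,0.15,0,0,0],[0.1,-0.852,0.27,0,0,0],[0.1,-0.852,0.27,0,0,0]]}}

```text
time_s: 30.3
position: [0.5522, -0.3271, 0.09]
tcp_rot: [[-1.0, -0.003, -0.008], [-0.003, 1.0, 0.01], [0.008, 0.01, -1.0]]
force: [-1.3, -0.4, -1.0]
opening: 0.254
grasp_force: 30.0
```

Request:
{"api": "send_rows", "payload": {"moves": [[0,0,0,0,0,0],[0,0,0,0,0,0],[0,0,0,0,0,0],[0,0,-0.15,0,0,0],[0,0,-0.27,0,0,0],[-0.1,0.852,-0.27,0,0,0],[-0.1,0.852,-0.27,0,0,0],[-0.1,0.852,-0.27,0,0,0],[-0.1,0.852,-0.27,0,0,0],[-0.1,0.852,-0.27,0,0,0],[-0.1,0.852,-0.27,0,0,0],[-0.1,0.852,-0.27,0,0,0]], "grip": 0.4}}

```text
time_s: 31.5
position: [0.5805, -0.1214, 0.1634]
tcp_rot: [[-1.0, -0.001, 0.002], [-0.001, 1.0, -0.0], [-0.002, -0.0, -1.0]]
force: [0.0, -0.6, -0.5]
opening: 0.402
grasp_force: 0.0
```

```bash
python3 -c "from h import *;nextpart()"
```

```text
[ 0.5801 -0.1223  0.1628] 0.4049012197313668
[[0.6976 0.0556 0.0234]]
bowl brass side px 546 [ 0.527  -0.3147  0.1091]
(np.float64(0.6975695433432808), np.float64(0.05564315342057656), 0.04, 90) [-0.468, 0.712, 0.492, 0.0, 0.001, -0.001]
(np.float64(0.6975695433432808), np.float64(0.05564315342057656), -0.017, 90) [-0.468, 0.712, 0.72, 0.0, 0.001, -0.001]
```

Request:
{"api": "send_rows", "payload": {"moves": [[-0.468,0.712,0,0,0,0],[-0.468,0.712,0,0,0,0],[-0.468,0.712,0,0,0,0],[-0.468,0.712,0,0,0,0],[-0.468,0.712,0.2,0,0,0],[-0.468,0.712,0.4,0,0,0],[-0.468,0.712,0.55,0,0,0],[-0.468,0.712,0.68,0,0,0],[-0.468,0.712,0.718,0,0,0],[-0.468,0.712,0.718,0,0,0]], "grip": 0.5}}

```text
time_s: 32.6
position: [0.6957, 0.0564, -0.0187]
tcp_rot: [[-1.0, 0.001, -0.003], [0.001, 1.0, 0.002], [0.003, 0.002, -1.0]]
force: [0.1, 0.1, -0.2]
opening: 0.499
grasp_force: 0.0
```

Request:
{"api": "send_rows", "payload": {"moves": [[0,0,0,0,0,0],[0,0,0,0,0,0],[0,0,0,0,0,0],[0,0,0,0,0,0],[0,0,0,0,0,0],[0,0,0,0,0,0],[0,0,0,0,0,0],[0,0,-0.15,0,0,0],[0,0,-0.35,0,0,0],[0,0,-0.55,0,0,0],[0,0,-0.718,0,0,0]], "grip": 0.05}}

```text
time_s: 33.7
position: [0.6968, 0.0579, 0.1654]
tcp_rot: [[-1.0, -0.001, 0.002], [-0.001, 1.0, 0.001], [-0.002, 0.001, -1.0]]
force: [0.2, 0.6, -0.6]
opening: 0.261
grasp_force: 30.0
```

Request:
{"api": "send_rows", "payload": {"moves": [[0.468,-0.712,0,0,0,0],[0.468,-0.712,0,0,0,0],[0.468,-0.712,0,0,0,0],[0.468,-0.712,0,0,0,0],[0.468,-0.712,0,0,0,0],[0.468,-0.712,0,0,0,0],[0.468,-0.712,0,0,0,0]]}}

```text
time_s: 34.4
position: [0.5803, -0.1196, 0.1625]
tcp_rot: [[-1.0, -0.0, 0.001], [-0.0, 1.0, 0.002], [-0.001, 0.002, -1.0]]
force: [0.4, -0.3, -0.4]
opening: 0.259
grasp_force: 30.0
```

Request:
{"api": "send_rows", "payload": {"moves": [[0.388,-0.852,0,0,0,0],[0.388,-0.852,0,0,0,0],[0.388,-0.852,0,0,0,0],[0.388,-0.852,0,0,0,0],[0.388,-0.852,0,0,0,0],[0.388,-0.852,0,0,0,0],[0.388,-0.852,0.15,0,0,0],[0.388,-0.852,0.27,0,0,0],[0.388,-0.852,0.27,0,0,0]]}}

```text
time_s: 35.3
position: [0.4818, -0.3287, 0.0906]
tcp_rot: [[-1.0, -0.003, -0.006], [-0.003, 1.0, 0.009], [0.006, 0.009, -1.0]]
force: [-0.1, 0.7, -1.1]
opening: 0.266
grasp_force: 30.0
```

Request:
{"api": "send_rows", "payload": {"moves": [[0,0,0,0,0,0],[0,0,0,0,0,0],[0,0,0,0,0,0],[0,0,-0.15,0,0,0],[0,0,-0.27,0,0,0],[-0.388,0.852,-0.27,0,0,0],[-0.388,0.852,-0.27,0,0,0],[-0.388,0.852,-0.27,0,0,0],[-0.388,0.852,-0.27,0,0,0],[-0.388,0.852,-0.27,0,0,0],[-0.388,0.852,-0.27,0,0,0],[-0.388,0.852,-0.27,0,0,0]], "grip": 0.4}}

```text
time_s: 36.5
position: [0.5804, -0.1197, 0.1636]
tcp_rot: [[-1.0, -0.003, 0.002], [-0.003, 1.0, 0.0], [-0.002, 0.0, -1.0]]
force: [0.0, -0.4, -0.4]
opening: 0.405
grasp_force: 0.0
```

```bash
cat > lid.py <<'E'
from h import *
S,T=nextpart()
I={'side':S,'top':T}
for n in I:
    p,d=I[n];bl=blobs(mask(p,'blue'),{'side':(225,150,360,240),'top':(200,180,310,290)}[n],100)
    for b in bl:
        hull=cv2.convexHull(cv2.findContours(b[2].astype(np.uint8),0,1)[0][0])[:,0]
        P=np.array([plane(n,h,.013) for h in hull]);c=circ(P);print(n,'lid circle',np.array(c),b[1])
        X=cloud(n,d,mask(p,'white'));g=X[(abs(X[:,2]-.043)<.006)&(np.hypot(X[:,0]-c[0],X[:,1]-c[1])<.045)]
        if len(g)>5:
            w,v=np.linalg.eigh(np.cov(g[:,:2].T));print(n,'bar',len(g),(g.max(0)+g.min(0))/2,np.median(g,0),np.degrees(np.arctan2(v[1,1],v[0,1])))
    X=cloud(n,d,mask(p,'brass'));g=X[np.hypot(X[:,0]-.52,X[:,1]+.318)<.07];print(n,'bowl max z',np.sort(g[:,2])[-5:])
A=np.hstack([cv2.resize(T[0][195:255,400:465],(433,400),interpolation=cv2.INTER_CUBIC),cv2.resize(S[0][265:345,290:385],(366,400)[:1]+(400,),interpolation=cv2.INTER_CUBIC)])
cv2.imwrite("pics/bowl.png",A[:,:,::-1])
E
python3 lid.py
```

```text
[ 0.5797 -0.1213  0.1631] 0.4010254518497294
[]
bowl brass side px 625 [ 0.5215 -0.3176  0.1098]
side lid circle [0.5089 0.2872 0.0773] 762
side bar 40 [0.5099 0.2904 0.0437] [0.5103 0.2895 0.0434] 76.70123234198671
side bowl max z [0.1169 0.117  0.1172 0.1173 0.1179]
top lid circle [0.5098 0.2872 0.076 ] 1369
top bar 58 [0.5091 0.2877 0.0427] [0.5103 0.2877 0.0423] 75.9982202748462
top bowl max z [0.1197 0.1197 0.1199 0.1204 0.1205]
```

View pics/bowl.png

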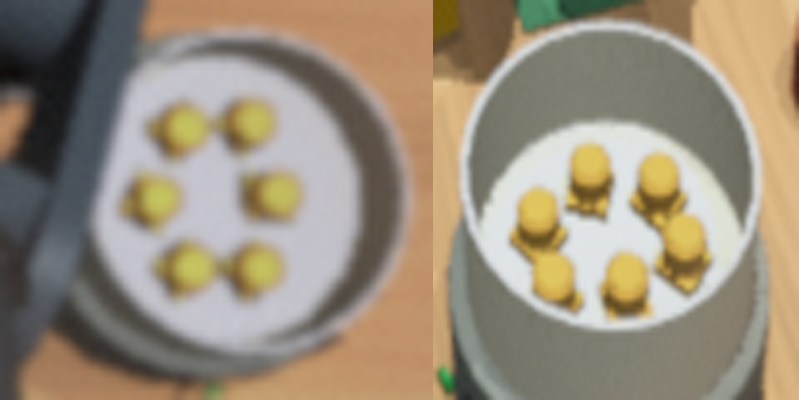

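The left panel (top) and the right panel (side) both show all six castings standing separately on the bowl floor. The lid hasn't moved: centre (0.5095, 0.288), bar axis at about 77°.

Run:
```python
from h import *
rows([(.545,.085,.16,38)])
rows([(.51,.288,.16,-13)],(.545,.085,.16,38))
```

```text
(0.545, 0.085, 0.16, 38) [0.139, 0.825, 0.013, 0.001, 0.001, 0.578]
(0.51, 0.288, 0.16, -13) [0.726, 0.39, 0.0, 0.0, 0.0, 0.567]
```

Request:
{"api": "send_rows", "payload": {"moves": [[0.139,0.825,0.013,0,0,0.578],[0.139,0.825,0.013,0,0,0.578],[0.139,0.825,0.013,0,0,0.578],[0.139,0.825,0.013,0,0,0.578],[0.139,0.825,0.013,0,0,0.578],[0.139,0.825,0.013,0,0,0.578],[0.139,0.825,0.013,0,0,0.578],[0.139,0.825,0.013,0,0,0.578]], "grip": 0.55}}

```text
time_s: 37.4
position: [0.545, 0.0847, 0.1598]
tcp_rot: [[-0.615, 0.789, 0.001], [0.789, 0.615, 0.001], [0.001, 0.001, -1.0]]
force: [-0.5, 0.1, 0.2]
opening: 0.551
grasp_force: 0.0
```

Request:
{"api": "send_rows", "payload": {"moves": [[0.726,0.39,0,0,0,0.567],[0.726,0.39,0,0,0,0.567],[0.726,0.39,0,0,0,0.567],[0.726,0.39,0,0,0,0.567],[0.726,0.39,0,0,0,0.567],[0.726,0.39,0,0,0,0.567],[0.726,0.39,0,0,0,0.567],[0.726,0.39,0,0,0,0.567]]}}

```text
time_s: 38.2
position: [0.5104, 0.2881, 0.1598]
tcp_rot: [[0.225, 0.974, 0.0], [0.974, -0.225, 0.001], [0.001, 0.0, -1.0]]
force: [0.5, 0.8, -0.9]
opening: 0.551
grasp_force: 0.0
```

Run:
```python
from h import *
S,T=both()
print(readout.read_state()['position']);rows([(.51,.288,.05,-13),(.51,.288,-.011,-13)])
for n,(p,d) in(("side",S),("top",T)):
    X=cloud(n,d,mask(p,'white'));g=X[(abs(X[:,2]-.043)<.006)&(np.hypot(X[:,0]-.51,X[:,1]-.29)<.08)];print(n,len(g),np.median(g,0) if len(g) else '')
```

```text
[0.51029672 0.28801263 0.15980684]
(0.51, 0.288, 0.05, -13) [-0.001, -0.001, 0.439, -0.0, -0.001, -0.0]
(0.51, 0.288, -0.011, -13) [-0.001, -0.001, 0.683, -0.0, -0.001, -0.0]
side 0 
top 0
```

Request:
{"api": "send_rows", "payload": {"moves": [[0,0,0.2,0,0,0],[0,0,0.4,0,0,0],[0,0,0.55,0,0,0],[0,0,0.65,0,0,0],[0,0,0.68,0,0,0],[0,0,0.68,0,0,0]]}}

```text
time_s: 38.9
position: [0.5096, 0.2885, -0.0111]
tcp_rot: [[0.226, 0.974, -0.002], [0.974, -0.226, 0.001], [0.0, -0.002, -1.0]]
force: [-0.4, 0.0, -0.2]
opening: 0.546
grasp_force: 0.0
```

Request:
{"api": "send_rows", "payload": {"moves": [[0,0,0,0,0,0],[0,0,0,0,0,0],[0,0,0,0,0,0],[0,0,0,0,0,0],[0,0,0,0,0,0],[0,0,0,0,0,0],[0,0,0,0,0,0],[0,0,0,0,0,0],[0,0,0,0,0,0]], "grip": 0}}

```text
time_s: 39.8
position: [0.5103, 0.2894, -0.0095]
tcp_rot: [[0.225, 0.974, 0.001], [0.974, -0.225, 0.002], [0.002, 0.001, -1.0]]
force: [-1.1, -0.7, 5.1]
opening: 0.203
grasp_force: 30.0
```

Request:
{"api": "send_rows", "payload": {"moves": [[0,0,-0.05,0,0,0],[0,0,-0.15,0,0,0],[0,0,-0.3,0,0,0],[0,0,-0.5,0,0,0],[0,0,-0.7,0,0,0],[0,0,-0.72,0,0,0],[0,0,-0.72,0,0,0]]}}

```text
time_s: 40.5
position: [0.5103, 0.2892, 0.1715]
tcp_rot: [[0.225, 0.974, 0.003], [0.974, -0.225, 0.003], [0.003, 0.003, -1.0]]
force: [-1.0, 0.6, -2.8]
opening: 0.207
grasp_force: 30.0
```

Run:
```python
from h import *
s=readout.read_state();print(s['position'],s['opening'],s['grasp_force'],s['force'])
rows([(.515,.085,.17,-13)])
rows([(.518,-.115,.17,-13)],(.515,.085,.17,-13))
rows([(.520,-.318,.17,-13)],(.518,-.115,.17,-13))
```

```text
[0.51028471 0.28917999 0.17153769] 0.20691111452134092 29.99896903987974 [-1.03988058  0.63784586 -2.83727988]
(0.515, 0.085, 0.17, -13) [-0.792, 0.202, 0.004, 0.002, -0.002, -0.0]
(0.518, -0.115, 0.17, -13) [-0.777, 0.192, 0.0, 0.0, 0.0, 0.0]
(0.52, -0.318, 0.17, -13) [-0.789, 0.19, 0.0, 0.0, 0.0, 0.0]
```

Request:
{"api": "send_rows", "payload": {"moves": [[-0.1,0.025,0,0,0,0],[-0.2,0.05,0,0,0,0],[-0.3,0.075,0,0,0,0],[-0.4,0.1,0,0,0,0],[-0.5,0.125,0,0,0,0],[-0.6,0.15,0,0,0,0],[-0.7,0.178,0,0,0,0],[-0.792,0.202,0,0,0,0],[-0.792,0.202,0,0,0,0]]}}

```text
time_s: 41.4
position: [0.5123, 0.0822, 0.1668]
tcp_rot: [[0.228, 0.974, -0.006], [0.974, -0.228, 0.001], [-0.001, -0.006, -1.0]]
force: [0.7, -0.3, -3.3]
opening: 0.203
grasp_force: 30.0
```

Request:
{"api": "send_rows", "payload": {"moves": [[-0.1,0.025,0,0,0,0],[-0.2,0.05,0,0,0,0],[-0.3,0.075,0,0,0,0],[-0.4,0.1,0,0,0,0],[-0.5,0.125,0,0,0,0],[-0.6,0.15,0,0,0,0],[-0.7,0.172,0,0,0,0],[-0.777,0.192,0,0,0,0],[-0.777,0.192,0,0,0,0]]}}

```text
time_s: 42.3
position: [0.5168, -0.1166, 0.1672]
tcp_rot: [[0.228, 0.974, -0.003], [0.974, -0.228, 0.002], [0.002, -0.003, -1.0]]
force: [-0.3, -0.5, -2.5]
opening: 0.203
grasp_force: 30.0
```

Request:
{"api": "send_rows", "payload": {"moves": [[-0.1,0.025,0,0,0,0],[-0.2,0.05,0,0,0,0],[-0.3,0.075,0,0,0,0],[-0.4,0.1,0,0,0,0],[-0.5,0.125,0,0,0,0],[-0.6,0.15,0,0,0,0],[-0.7,0.172,0,0,0,0],[-0.789,0.19,0,0,0,0],[-0.789,0.19,0,0,0,0],[-0.789,0.19,0,0,0,0]]}}

```text
time_s: 43.3
position: [0.5188, -0.3171, 0.1677]
tcp_rot: [[0.226, 0.974, -0.002], [0.974, -0.226, 0.004], [0.004, -0.003, -1.0]]
force: [-0.3, 0.3, -3.3]
opening: 0.207
grasp_force: 30.0
```

```bash
cat > lid2.py <<'E'
from h import *
np.set_printoptions(precision=4,suppress=True)
S,T=both();s=readout.read_state();print(s['position'],s['opening'],s['grasp_force'],s['force'])
import sys
zt=s['position'][2]+.0287-.0055 if len(sys.argv)<2 else float(sys.argv[1])   # disc top
for n,(p,d) in(("side",S),("top",T)):
    for b in blobs(mask(p,'blue'),{'side':(270,200,420,390),'top':(380,150,480,280)}[n],60):
        X=cloud(n,d,b[2]);print(n,b[1],np.percentile(X[:,2],[5,50,95]))
        g=X[abs(X[:,2]-np.median(X[:,2]))<.01];k=np.linalg.lstsq(np.c_[g[:,:2],np.ones(len(g))],g[:,2],rcond=None)[0];print('tilt deg',np.degrees(k[:2]))
        hull=cv2.convexHull(cv2.findContours(b[2].astype(np.uint8),0,1)[0][0])[:,0]
        P=np.array([plane(n,h,zt) for h in hull]);print('circle',np.array(circ(P)),len(P))
A=cv2.resize(S[0][225:375,270:410],(560,600),interpolation=cv2.INTER_CUBIC);cv2.imwrite("pics/lid%d.png"%int(s['time_s']*10),A[:,:,::-1]);print("pics/lid%d.png"%int(s['time_s']*10))
E
python3 lid2.py
```

```text
[ 0.5189 -0.3165  0.1681] 0.2031975123584032 29.999227048829198 [ 0.2442 -0.4885 -1.8027]
side 3015 [0.1894 0.1909 0.1925]
tilt deg [-0.2486  0.1337]
circle [ 0.5166 -0.3194  0.078 ] 30
top 357 [0.1861 0.1908 0.1953]
tilt deg [-0.1913  1.5816]
circle [ 0.5212 -0.2686  0.0445] 14
pics/lid434.png
```

Request:
{"api": "send_rows", "payload": {"moves": [[0.009,0.014,0,0,0,0],[0.009,0.014,0.03,0,0,0],[0.009,0.014,0.06,0,0,0],[0.009,0.014,0.08,0,0,0],[0.009,0.014,0.1,0,0,0],[0.009,0.014,0.115,0,0,0],[0.009,0.014,0.125,0,0,0],[0.009,0.014,0.13,0,0,0],[0.009,0.014,0.13,0,0,0]]}}

```text
time_s: 44.3
position: [0.5232, -0.3168, 0.1362]
tcp_rot: [[0.225, 0.974, 0.0], [0.974, -0.225, 0.002], [0.002, -0.0, -1.0]]
force: [-0.0, -0.0, -2.8]
opening: 0.204
grasp_force: 30.0
```

```bash
python3 lid2.py
```

```text
[ 0.5234 -0.317   0.1365] 0.20561954682626712 29.998947051353753 [ 0.037   0.7793 -2.5313]
side 2549 [0.1579 0.1595 0.1612]
tilt deg [-0.1059 -0.0323]
circle [ 0.5193 -0.3171  0.0763] 26
top 374 [0.1549 0.159  0.164 ]
tilt deg [-0.316  -0.9835]
circle [ 0.5264 -0.267   0.0429] 15
pics/lid444.png
```

Request:
{"api": "send_rows", "payload": {"moves": [[0,0,0.008,0,0,0],[0,0,0.014,0,0,0],[0,0,0.018,0,0,0],[0,0,0.021,0,0,0],[0,0,0.021,0,0,0]]}}

```text
time_s: 44.9
position: [0.5234, -0.3169, 0.1325]
tcp_rot: [[0.225, 0.974, 0.001], [0.974, -0.225, 0.001], [0.001, 0.0, -1.0]]
force: [-2.5, 1.4, 5.0]
opening: 0.204
grasp_force: 30.0
```

```bash
python3 lid2.py
```

```text
[ 0.5233 -0.3169  0.1325] 0.20310896640381185 29.99944545328617 [-1.6964  1.6707  5.526 ]
side 2487 [0.1542 0.1558 0.1574]
tilt deg [-0.0285  0.0547]
circle [ 0.5188 -0.3174  0.0764] 27
top 374 [0.151  0.1551 0.1595]
tilt deg [-0.0132 -0.2818]
circle [ 0.528  -0.2697  0.0446] 16
pics/lid450.png
```

Request:
{"api": "send_rows", "payload": {"moves": [[0,0,0,0,0,0],[0,0,0,0,0,0],[0,0,0,0,0,0],[0,0,0,0,0,0],[0,0,-0.05,0,0,0],[0,0,-0.15,0,0,0],[0,0,-0.3,0,0,0],[0,0,-0.3,0,0,0]], "grip": 0.5}}

```text
time_s: 45.8
position: [0.5265, -0.3196, 0.2124]
tcp_rot: [[0.225, 0.974, 0.01], [0.974, -0.225, -0.007], [-0.004, 0.011, -1.0]]
force: [1.1, 0.1, 0.9]
opening: 0.498
grasp_force: 0.0
```

Request:
{"api": "send_rows", "payload": {"moves": [[0.7,0.3,0,0,0,-0.6],[0.7,0.3,0,0,0,-0.6],[0.7,0.3,0,0,0,-0.6],[0.7,0.3,0,0,0,-0.6],[0.7,0.3,0,0,0,-0.6],[0.7,0.3,0,0,0,-0.6],[0.7,0.3,0,0,0,-0.6],[0.7,0.3,0,0,0,-0.6]]}}

```text
time_s: 46.6
position: [0.6357, -0.163, 0.2064]
tcp_rot: [[-0.656, 0.755, 0.0], [0.755, 0.656, 0.002], [0.001, 0.001, -1.0]]
force: [0.2, -0.5, -0.3]
opening: 0.498
grasp_force: 0.0
```

```bash
python3 lid2.py .155
cat > rib.py <<'E'
from h import *
np.set_printoptions(precision=4,suppress=True)
S,T=both()
for n,(p,d) in(("side",S),("top",T)):
    h=cv2.cvtColor(p,cv2.COLOR_RGB2HSV);m=mask(p,'red')|cv2.inRange(h,(0,0,130),(180,120,255))
    X=cloud(n,d,m);g=X[(abs(X[:,2]-.088)<.004)&(np.hypot(X[:,0]-.441,X[:,1]+.0485)<.028)]
    if len(g)>3:
        rect=cv2.minAreaRect((g[:,:2]*1000).astype(np.float32));w,v=np.linalg.eigh(np.cov(g[:,:2].T))
        print(n,len(g),'rect',np.array(rect[0]),rect[1],rect[2],'pca',np.degrees(np.arctan2(v[1,1],v[0,1])),g.mean(0))
    wm=cv2.inRange(h,(0,0,130),(180,120,255));X=cloud(n,d,wm);g=X[(X[:,2]>.078)&(np.hypot(X[:,0]-.441,X[:,1]+.0485)<.03)];print('mark',len(g),g.mean(0) if len(g) else '')
A=cv2.resize(S[0][230:280,250:305],(440,400),interpolation=cv2.INTER_CUBIC);B=cv2.resize(T[0][232:268,333:367],(360,400),interpolation=cv2.INTER_CUBIC)
cv2.imwrite("pics/rib%d.png"%int(readout.read_state()['time_s']*10),np.hstack([A,B])[:,:,::-1])
E
python3 rib.py; ls pics
```

```text
[ 0.6356 -0.1633  0.2064] 0.5009205962792014 0.0 [ 0.0713 -0.7123 -0.3314]
side 3472 [0.1541 0.1558 0.1574]
tilt deg [-0.0794 -0.0027]
circle [ 0.5209 -0.3141  0.0793] 34
top 625 [0.1511 0.1557 0.1602]
tilt deg [0.3737 0.2492]
circle [ 0.5146 -0.3107  0.0665] 11
pics/lid467.png
side 45 rect [441.5271 -46.0616] (35.35478591918945, 16.202877044677734) 10.939750671386719 pca -160.9009772532151 [ 0.4417 -0.0479  0.0873]
mark 7 [ 0.437  -0.0448  0.0885]
top 20 rect [446.2576 -50.8735] (23.133424758911133, 12.131095886230469) 44.21306610107422 pca -154.6548396720433 [ 0.4473 -0.0486  0.087 ]
mark 0 
bowl.png
cmp.png
hov.png
lid434.png
lid444.png
lid450.png
lid467.png
miss.png
press.png
press2.png
rib468.png
sc.png
side0.png
tc.png
top0.png
```

```bash
python3 -c "
import cv2,numpy as np
a=cv2.imread('pics/rib468.png');b=cv2.imread('pics/lid467.png')
b=cv2.resize(b,(373,400));cv2.imwrite('pics/comp.png',np.hstack([a[:,:440],b[:,:360]]))"
```

```text
(no output)
```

View pics/comp.png

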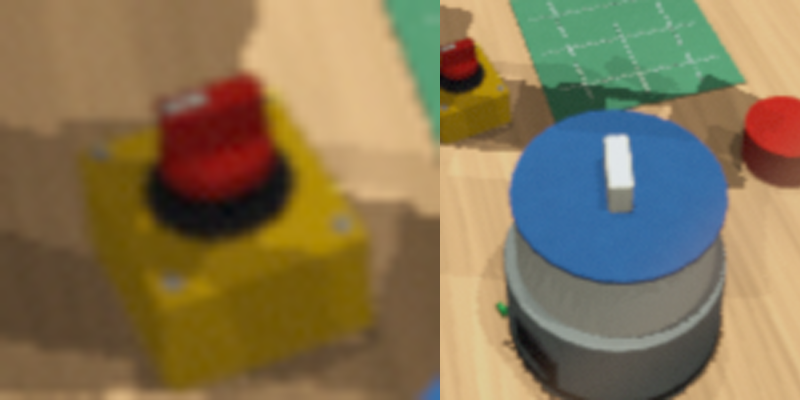

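The lid sits level and centred in the bowl. The rib's top runs from the mark end at crop (160,103) to (260,87). I'll cast those ends onto the measured height of the rib top.

Run:
```python
from h import *
a=plane("side",(250+160/8,230+103/8),.087);b=plane("side",(250+260/8,230+87/8),.087);print(a,b,(a+b)/2,np.degrees(np.arctan2(b[1]-a[1],b[0]-a[0])))
a=plane("side",(250+162/8,230+117/8),.087);b=plane("side",(250+265/8,230+98/8),.087);print(a,b,np.degrees(np.arctan2(b[1]-a[1],b[0]-a[0])))
a=plane("side",(250+97/8,230+152/8),.045);b=plane("side",(250+275/8,230+93/8),.045);print('box edge',np.degrees(np.arctan2(b[1]-a[1],b[0]-a[0])))
a=plane("side",(250+173/8,230+283/8),.045);b=plane("side",(250+342/8,230+224/8),.045);c=plane("side",(250+98/8,230+153/8),.045);print('screws',a,b,c,np.degrees(np.arctan2(b[1]-a[1],b[0]-a[0])),(b+c)/2)
s=readout.read_state();print(s['position'])
for y in (100,):
    rows([(.441,-.0485,.16,y)])
    rows([(.441,-.0485,.16,105)])
```

```text
[ 0.42466632 -0.04498162  0.087     ] [ 0.45770885 -0.04607034  0.087     ] [ 0.44118758 -0.04552598  0.087     ] -1.8871651543604004
[ 0.4242497  -0.05198451  0.087     ] [ 0.45831314 -0.05191254  0.087     ] 0.12105732321712176
box edge 11.837256821693433
screws [ 0.41898893 -0.08509396  0.045     ] [ 0.47742445 -0.07301778  0.045     ] [ 0.40391026 -0.01631023  0.045     ] 11.676271920991862 [ 0.44066736 -0.044664    0.045     ]
[ 0.63562567 -0.16345297  0.20638015]
(0.441, -0.0485, 0.16, 100) [0.857, -0.287, 0.186, 0.001, -0.0, -0.656]
(0.441, -0.0485, 0.16, 105) [0.857, -0.287, 0.186, 0.001, -0.0, -0.712]
```

Request:
{"api": "send_rows", "payload": {"moves": [[0.863,-0.282,0.186,0,0,-0.54],[0.863,-0.282,0.186,0,0,-0.54],[0.863,-0.282,0.186,0,0,-0.54],[0.863,-0.282,0.186,0,0,-0.54],[0.863,-0.282,0.186,0,0,-0.54],[0.863,-0.282,0.186,0,0,-0.54],[0.863,-0.282,0.186,0,0,-0.54],[0.863,-0.282,0.186,0,0,-0.54]], "grip": 0.45}}

```text
time_s: 47.6
position: [0.4422, -0.0472, 0.1605]
tcp_rot: [[-1.0, 0.01, 0.002], [0.01, 1.0, 0.001], [-0.002, 0.001, -1.0]]
force: [0.6, -0.2, 0.1]
opening: 0.448
grasp_force: 0.0
```

```bash
python3 -c "
from h import *
s=readout.read_state();print(s['position'],s['tcp_rot'],s['joint_positions'])
rows([(.441,-.0465,.043,90)])"
```

```text
[ 0.44223428 -0.04721237  0.16048394] [[-9.99948484e-01  9.86807789e-03  2.37694635e-03]
 [ 9.86988607e-03  9.99951010e-01  7.50191256e-04]
 [-2.36942696e-03  7.73612799e-04 -9.99996894e-01]] [ -20.61472744   19.48535212  109.31839267    0.11333252   51.08397458
 -110.12037328]
(0.441, -0.0465, 0.043, 90) [0.006, 0.002, 0.47, 0.0, 0.002, -0.006]
```

Request:
{"api": "send_rows", "payload": {"moves": [[0.004,0.003,0.15,0,0,0],[0.004,0.003,0.3,0,0,0],[0.004,0.003,0.4,0,0,0],[0.004,0.003,0.45,0,0,0],[0.004,0.003,0.466,0,0,0],[0.004,0.003,0.466,0,0,0]]}}

```text
time_s: 48.2
position: [0.4408, -0.0462, 0.0431]
tcp_rot: [[-1.0, 0.009, 0.0], [0.009, 1.0, 0.002], [-0.0, 0.002, -1.0]]
force: [0.1, 0.8, -0.0]
opening: 0.451
grasp_force: 0.0
```

Request:
{"api": "send_rows", "payload": {"moves": [[0,0,0,0,0,0],[0,0,0,0,0,0],[0,0,0,0,0,0],[0,0,0,0,0,0],[0,0,0,0,0,0],[0,0,0,0,0,0],[0,0,0,0,0,0],[0,0,0,0,0,0]], "grip": 0}}

```text
time_s: 49.0
position: [0.4404, -0.0459, 0.0436]
tcp_rot: [[-1.0, 0.007, 0.001], [0.007, 1.0, 0.001], [-0.001, 0.001, -1.0]]
force: [0.6, -1.6, 1.2]
opening: 0.15
grasp_force: 29.4
```

Request:
{"api": "send_rows", "payload": {"moves": [[0,0,0,0,0,0.06],[0,0,0,0,0,0.12],[0,0,0,0,0,0.18],[0,0,0,0,0,0.24],[0,0,0,0,0,0.3],[0,0,0,0,0,0.36],[0,0,0,0,0,0.42],[0,0,0,0,0,0.48],[0,0,0,0,0,0.54],[0,0,0,0,0,0.58],[0,0,0,0,0,0.58]]}}

```text
time_s: 50.1
position: [0.4408, -0.0454, 0.0436]
tcp_rot: [[-0.607, 0.795, 0.002], [0.795, 0.607, 0.002], [0.0, 0.002, -1.0]]
force: [2.1, 1.9, 1.8]
opening: 0.144
grasp_force: 29.7
```

```bash
python3 -c "
from h import *
s=readout.read_state();R=s['tcp_rot'];print(s['position'],np.degrees(np.arctan2(R[1,1],R[0,1])),s['force'],s['moment'],s['opening'])"
```

```text
[ 0.44082898 -0.04543738  0.04355334] 37.353663200485144 [2.10629765 1.91941774 1.80512446] [ 0.43505309 -0.4546916  -0.07559292] 0.14381577159817727
```

Request:
{"api": "send_rows", "payload": {"moves": [[0,0,0,0,0,0.02],[0,0,0,0,0,0.04],[0,0,0,0,0,0.06],[0,0,0,0,0,0.06],[0,0,0,0,0,0.06]]}}

```text
time_s: 50.6
position: [0.4408, -0.0455, 0.0435]
tcp_rot: [[-0.53, 0.848, 0.002], [0.848, 0.53, 0.002], [0.001, 0.002, -1.0]]
force: [3.8, 4.4, 1.5]
opening: 0.146
grasp_force: 29.7
```

```bash
python3 -c "
from h import *
s=readout.read_state();R=s['tcp_rot'];print(s['position'],np.degrees(np.arctan2(R[1,1],R[0,1])),s['force'],s['moment'],s['opening'])"
```

```text
[ 0.44084698 -0.04549118  0.04354699] 32.026590171024466 [3.75950808 4.38595676 1.5091185 ] [ 0.66351072 -0.62438674 -0.06290548] 0.14603153540097039
```

Request:
{"api": "send_rows", "payload": {"moves": [[0,0,0,0,0,0.02],[0,0,0,0,0,0.04],[0,0,0,0,0,0.06],[0,0,0,0,0,0.06],[0,0,0,0,0,0.06]]}}

```text
time_s: 51.1
position: [0.4408, -0.0455, 0.0436]
tcp_rot: [[-0.451, 0.892, 0.002], [0.892, 0.451, 0.001], [0.0, 0.002, -1.0]]
force: [4.5, 5.0, 0.5]
opening: 0.157
grasp_force: 31.0
```

```bash
python3 -c "
from h import *
s=readout.read_state();R=s['tcp_rot'];print(s['position'],np.degrees(np.arctan2(R[1,1],R[0,1])),s['force'],s['moment'],s['opening'],s['joint_positions'][5])"
```

```text
[ 0.44082255 -0.0455431   0.04357451] 26.83605108101284 [4.52889441 4.9769383  0.49137718] [ 0.77633942 -0.6473318   0.63780222] 0.15709076437937572 -47.45008711643565
```

The moment about z has jumped to 0.64 N·m and the rib is wedging the pads open, so the turn is at its stop. One small extra nudge, then I'll release straight up.

Request:
{"api": "send_rows", "payload": {"moves": [[0,0,0,0,0,0.015],[0,0,0,0,0,0.025],[0,0,0,0,0,0.025]]}}

```text
time_s: 51.4
position: [0.4408, -0.0456, 0.0436]
tcp_rot: [[-0.417, 0.909, 0.002], [0.909, 0.417, 0.001], [0.0, 0.002, -1.0]]
force: [4.1, 5.2, 1.1]
opening: 0.156
grasp_force: 32.6
```

Request:
{"api": "send_rows", "payload": {"moves": [[0,0,0,0,0,0],[0,0,0,0,0,0],[0,0,0,0,0,0],[0,0,0,0,0,0],[0,0,-0.1,0,0,0],[0,0,-0.3,0,0,0],[0,0,-0.5,0,0,0],[0,0,-0.6,0,0,0]], "grip": 0.5}}

```text
time_s: 52.2
position: [0.4413, -0.0466, 0.197]
tcp_rot: [[-0.412, 0.911, 0.005], [0.911, 0.412, -0.001], [-0.003, 0.004, -1.0]]
force: [0.1, -0.6, -1.0]
opening: 0.497
grasp_force: 0.0
```

Request:
{"api": "send_rows", "payload": {"moves": [[0.1,0.8,-0.1,0,0,0],[0.1,0.8,-0.1,0,0,0],[0.1,0.8,-0.1,0,0,0],[0.1,0.8,-0.1,0,0,0],[0.1,0.8,-0.1,0,0,0],[0.1,0.8,-0.1,0,0,0],[0.1,0.8,-0.1,0,0,0]]}}

```text
time_s: 52.9
position: [0.6099, 0.0587, 0.2177]
tcp_rot: [[-0.412, 0.911, -0.003], [0.911, 0.412, 0.001], [0.003, -0.003, -1.0]]
force: [-0.4, -0.8, -0.4]
opening: 0.499
grasp_force: 0.0
```

```bash
python3 rib.py; python3 lid2.py .155; ls -t pics|head -2; python3 -c "
import cv2,numpy as np,glob,os
f=sorted(glob.glob('pics/*.png'),key=os.path.getmtime)
a=cv2.imread(f[-2]);b=cv2.resize(cv2.imread(f[-1]),(373,400));cv2.imwrite('pics/compz.png',np.hstack([a[:,:440],b[:,:360]]))"
```

```text
side 47 rect [440.6183 -47.1461] (12.287500381469727, 34.662410736083984) 26.310914993286133 pca 117.19549163588317 [ 0.44   -0.0476  0.0876]
mark 11 [ 0.436  -0.0365  0.0884]
top 30 rect [439.1695 -48.8477] (11.7076416015625, 33.05429458618164) 26.380084991455078 pca 122.55332721312051 [ 0.4397 -0.0489  0.0874]
mark 12 [ 0.4356 -0.0401  0.0867]
[0.6107 0.0584 0.2186] 0.5018399607027376 0.0 [ 0.8548 -0.1383  1.2058]
side 3466 [0.1542 0.1558 0.1574]
tilt deg [-0.0544 -0.0216]
circle [ 0.5215 -0.3152  0.0793] 34
top 866 [0.1509 0.1554 0.1593]
tilt deg [-0.2279  0.4923]
circle [ 0.5187 -0.3076  0.0699] 21
pics/lid531.png
lid531.png
rib530.png
```

View pics/compz.png

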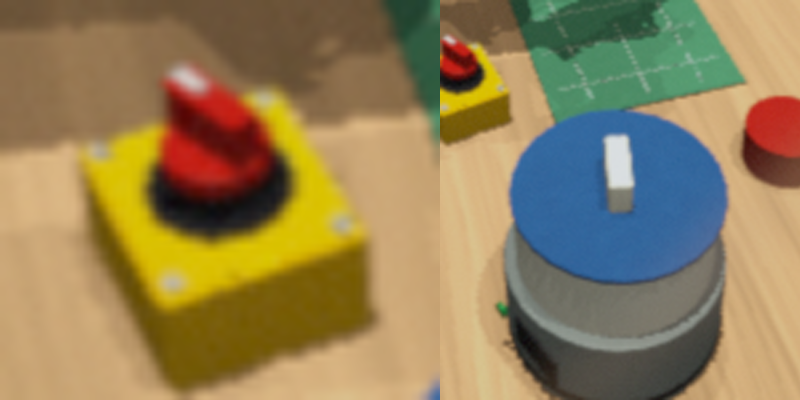

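The rib now points along about -62°, with its mark at crop (190,78), and the lid is still level. To be sure of the stop, I'll regrip and push again while watching the moment.

```bash
python3 -c "
from h import *
rows([(.441,-.046,.16,26.5),(.441,-.046,.0435,26.5)])"
```

```text
(0.441, -0.046, 0.16, 26.5) [-0.102, -0.79, 0.235, -0.0, -0.001, -0.025]
(0.441, -0.046, 0.0435, 26.5) [-0.103, -0.79, 0.701, -0.0, -0.001, -0.025]
```

Request:
{"api": "send_rows", "payload": {"moves": [[-0.102,-0.79,0,0,0,-0.025],[-0.102,-0.79,0,0,0,-0.025],[-0.102,-0.79,0,0,0,-0.025],[-0.102,-0.79,0,0,0,-0.025],[-0.102,-0.79,0.1,0,0,-0.025],[-0.102,-0.79,0.3,0,0,-0.025],[-0.102,-0.79,0.45,0,0,-0.025],[-0.102,-0.79,0.6,0,0,-0.025],[-0.102,-0.79,0.68,0,0,-0.025],[-0.102,-0.79,0.701,0,0,-0.025],[-0.102,-0.79,0.701,0,0,-0.025]], "grip": 0.45}}

```text
time_s: 54.2
position: [0.442, -0.0453, 0.0431]
tcp_rot: [[-0.447, 0.895, -0.001], [0.895, 0.447, 0.002], [0.002, 0.0, -1.0]]
force: [0.3, 0.2, 0.5]
opening: 0.449
grasp_force: 0.0
```

Request:
{"api": "send_rows", "payload": {"moves": [[0,0,0,0,0,0],[0,0,0,0,0,0],[0,0,0,0,0,0],[0,0,0,0,0,0],[0,0,0,0,0,0],[0,0,0,0,0,0],[0,0,0,0,0,0],[0,0,0,0,0,0]], "grip": 0}}

```text
time_s: 55.0
position: [0.4415, -0.0458, 0.0435]
tcp_rot: [[-0.451, 0.893, -0.002], [0.893, 0.451, 0.0], [0.001, -0.001, -1.0]]
force: [-3.2, -3.8, 1.3]
opening: 0.154
grasp_force: 29.7
```

```bash
cat > q.py <<'E'
from h import *
np.set_printoptions(precision=4,suppress=True)
s=readout.read_state();R=s['tcp_rot'];print(s['position'],np.degrees(np.arctan2(R[1,1],R[0,1])),s['force'],s['moment'],s['opening'],s['tau'][5])
E
python3 q.py
```

```text
[ 0.4415 -0.0458  0.0435] 26.809057178311047 [-3.161  -3.7606  1.2563] [-0.8711  0.5905  0.398 ] 0.15391125015925458 0.40620166808366776
```

Request:
{"api": "send_rows", "payload": {"moves": [[0,0,0,0,0,0.03],[0,0,0,0,0,0.05],[0,0,0,0,0,0.05],[0,0,0,0,0,0.05]]}}

```text
time_s: 55.4
position: [0.4415, -0.0459, 0.0435]
tcp_rot: [[-0.382, 0.924, -0.002], [0.924, 0.382, -0.0], [0.0, -0.002, -1.0]]
force: [-2.8, -4.3, 1.4]
opening: 0.163
grasp_force: 32.7
```

```bash
python3 q.py
```

```text
[ 0.4415 -0.0459  0.0435] 22.43543047587458 [-2.8402 -4.2773  1.3664] [-0.817   0.5258  0.8322] 0.16296203315966504 0.7817142270505428
```

The moment rose to 0.83 N·m and the pads spread while the rib held still, so the head is on its stop. Releasing and clearing.

Request:
{"api": "send_rows", "payload": {"moves": [[0,0,0,0,0,0],[0,0,0,0,0,0],[0,0,0,0,0,0],[0,0,0,0,0,0],[0,0,-0.1,0,0,0],[0,0,-0.3,0,0,0],[0,0,-0.5,0,0,0],[0,0,-0.6,0,0,0]], "grip": 0.5}}

```text
time_s: 56.2
position: [0.4442, -0.0457, 0.1969]
tcp_rot: [[-0.376, 0.926, 0.006], [0.926, 0.376, -0.0], [-0.003, 0.006, -1.0]]
force: [0.7, -0.5, -0.0]
opening: 0.493
grasp_force: 0.0
```

Request:
{"api": "send_rows", "payload": {"moves": [[0.1,0.6,-0.1,0,0,0],[0.1,0.6,-0.1,0,0,0],[0.1,0.6,-0.1,0,0,0],[0.1,0.6,-0.1,0,0,0],[0.1,0.6,-0.1,0,0,0],[0.1,0.6,-0.1,0,0,0],[0.1,0.6,-0.1,0,0,0],[0.1,0.6,-0.1,0,0,0]]}}

```text
time_s: 57.0
position: [0.5708, 0.0335, 0.2181]
tcp_rot: [[-0.375, 0.927, -0.001], [0.927, 0.375, 0.002], [0.002, -0.0, -1.0]]
force: [0.2, 0.1, 0.9]
opening: 0.499
grasp_force: 0.0
```

```bash
python3 rib.py; python3 lid2.py .155; python3 q.py; python3 -c "
from rig import viewer;import cv2;cv2.imwrite('pics/final.png',viewer.capture('side')[0][:,:,::-1])"
```

```text
side 47 rect [441.1142 -46.8205] (13.092222213745117, 34.70376205444336) 29.527013778686523 pca 116.44101090259674 [ 0.4403 -0.0477  0.0872]
mark 11 [ 0.436  -0.0366  0.0885]
top 6 rect [445.5099 -60.0301] (3.4105732440948486, 10.21066665649414) 87.04686737060547 pca 163.99425718994166 [ 0.4444 -0.0605  0.0874]
mark 0 
[0.5717 0.0338 0.2185] 0.4994651493974956 0.0 [ 0.3573 -0.7505 -0.3866]
side 3455 [0.1541 0.1558 0.1575]
tilt deg [-0.0759  0.0215]
circle [ 0.5211 -0.3149  0.0792] 35
top 869 [0.1505 0.1555 0.1599]
tilt deg [-0.1006  0.1141]
circle [ 0.5189 -0.3056  0.069 ] 21
pics/lid572.png
[0.5717 0.0338 0.2185] 22.04763272771889 [ 0.3573 -0.7505 -0.3866] [-0.1002 -0.0021 -0.0059] 0.4994651493974956 -0.0003527994340402074
```

View pics/final.png

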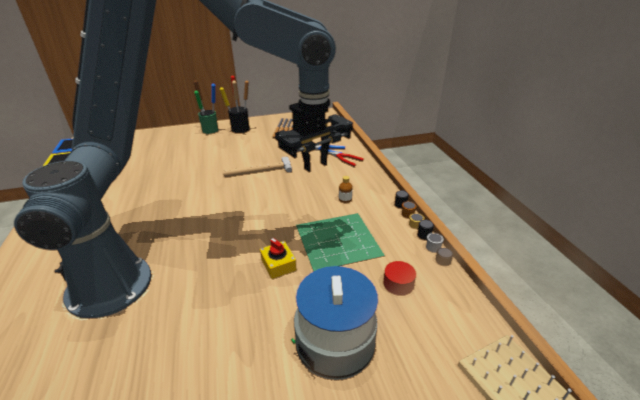

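The lid is seated and level on the bowl at (337,300), the mat is empty, and the button at (278,250) is turned. The bottle, tin and hammer are where they started, and the arm is clear of everything.

```bash
python3 -c "
from rig import ticket;print(ticket.hand_in())"
```

```text
the job is handed in; nothing more can be done
None
```

I stopped the tumbler with the bowl empty, put all six castings in, seated the lid level, turned the mushroom head clockwise to its stop, and handed the job in at about 57 s without touching the bottle, tin or hammer; the hand-in gave no verdict.

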